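Cap off the coolant manifold

ROBOT

A 6-joint arm with a two-finger parallel gripper is mounted at the origin on the work surface. World frame = base frame: x ahead of the robot, y to its left, z up, the work surface at z = 0. Lengths are in m, angles in rad, forces in N, time in s.
With the tool pointing down it reaches from about 0.275 to 0.85 m from the base axis. Payload 5.2 kg.
Tool frame: the origin (TCP) lies midway between the tips of the shut fingers; the grasp point (between the pads) lies 19 mm behind it (r.pinch_z is the distance from the TCP to the grasp point, in m); z points along the fingers, y is the direction in which the jaws open and shut (so a half turn about z gives the same grasp; the last joint's range is limited). The gripper opens to 85 mm and grips with 20 to 120 N. Pads are 22 mm wide; open, the fingers measure 114 mm over their backs; the gripper's body (76 mm by 85 mm) begins 54 mm behind the grasp point. The pads swing forward as they close: fully open they stand 13 mm farther back than shut.
Start: joints at [1.107, 0.259, 1.535, -0, 1.348, -0.203], TCP at [0.142, 0.531, 0.231] pointing down, gripper open.
Joint ranges: [-3.14, 3.14], [-0.91, 2.08], [0.19, 2.58], [-1.22, 4.36], [0.22, 2.71], [-3.12, 3.12]. Speed limits (rad/s): [2.57, 2.57, 3.14, 3.14, 3.14, 3.14].

INTERFACE

Orientations are given as [roll, pitch, yaw] about the fixed x, y, z axes, in that order (R = Rz(yaw) Ry(pitch) Rx(roll)).
In Python, from rig import r, camera gives the robot as it stands.
- The arm moves only by the tool apply_moves, never from a script. Its arguments are lists of equal length, an entry for each row: "xyz": the shift along the tool's x, y, z in cm, a list of three; "turn": the turn, a rotation vector about the tool's x, y, z in rad, a list of three; "fingers": the finger opening in cm, from 0 to 8.54. In form: {"xyz": [[tx, ty, tz], ...], "turn": [[wx, wy, wz], ...], "fingers": [fingers, ...]}. A call has exactly 10 rows; each row shifts and turns the commanded pose from where the row before left it, along the tool's axes as they then stand; what a row does not reach is not made up. A row lasts 1/12 s, in which the tool goes at most 41.7 mm and 7.16 degrees, less where a joint would pass 70% of its speed; a pose out of reach is approached as far as the arm can. A call with a gripper value outside its range is refused whole. The fingers move at their own pace and stop on an object; "newtons" is the grip in N (left out, the last holds). Time passes only in rows, so rows that do not move let the fingers close, or fill a call up. It gives the time, the measured TCP pose, the force and the opening at its end, in the units of the state.
- r.state(): the state, without advancing time (a new reading comes with each control period).
- camera(name): name is "scene" or "top" or "wrist"; returns a dict with "color" (400x640x3 uint8, red, green, blue), "fov_y" (degrees; the focal length in pixels is half the picture's height over the tangent of half this angle, whatever the lens; pixels are square), "cx", "cy" (the principal point, pixels), "pose" (4x4, takes a point from camera to world coordinates); the wrist camera has in their place "tool_from_camera" (4x4, takes a point from camera to tool coordinates, whose origin is the TCP and whose axes are the flange's). Camera axes: x right, y down, z forward; pixel columns grow to the right and rows downward; lengths in m; the calibration is good to about 2 mm. A picture is of the moment at which its call begins: read the wrist's pose just before it. There is no depth.
- r.sign_off(): hands the job in, once; it reports no verdict.
The state is a dict: "clock": time; "q": joint angles; "joint_vel": joint speeds; "effort": joint torques, N m; "eef_pos": TCP position; "ee_rot": TCP orientation; "contact_force": force on the tool from outside, world axes, zero at the start; "wrist_torque": the same for the moment, N m; "finger_gap": opening from 0.0 (shut) to 1.0 (fully open).
Only numpy, scipy, OpenCV 4.12 (cv2) and the standard library are available. Lean on these libraries where they do the work, as an engineer would, in place of code of your own. Each camera call takes 0.05 s, during which the arm holds its last target. There are 200 camera calls.

TASK

The liquid-cooling manifold is leaving the repair bench: lift any red transit cover off its ports and put it into the yellow tray, then take the two camlock caps out of the grey parts tray, push one fully home on each port, and swing both cam arms of each cap all the way down. Leave the other parts in the grey tray and do not disturb the other things on the bench.

Things in the scene. Friction and masses are not known exactly. Their poses are not given: they have to be found in the camera images.
- manifold: Fixed blue coolant manifold, block 130 (x) x 300 (y) x 50 (z) mm, origin at the centre of its underside; port 1 stands at y = -100 mm, port 2 at y = +100 mm of its frame, both upright.
- port1 (a point): Port 1: centre of the flat top of an upright aluminium adaptor, 43 mm diameter with chamfered rim, a groove round it 13 to 36 mm below the top; the top is 100 mm above the blue block. z up. A cap is fully home when its origin is 55 mm below this point.
- port2 (a point): Port 2: the same as port 1. On top of each adaptor stands an orange seal button, 28 mm diameter, 10 mm proud: a cap's ceiling must push it down flush with a firm push of about 10 N plus; it stays where it is pushed.
- crate: Fixed shallow grey parts tray 300 (x) x 240 (y) x 32 (z) mm, walls and floor 4 mm, origin at the centre of its underside. It holds the two caps and other parts.
- cover_tray: Fixed yellow tray 220 (x) x 90 (y) x 30 (z) mm, walls and floor 4 mm, origin at the centre of its underside, empty at the start: for the red covers, which may lie in it any way up.
- cover1: Red plastic transit cover standing loosely over port 1, if present (else None): light cup, mouth down, 59 mm diameter, 28 mm tall, with a round knob of 22 mm diameter on top from 28 to 64 mm. 0.05 kg. Origin: centre of the underside, z up; on the port it is 14 mm below the port point. Lift it off by the knob.
- cover2: The same red transit cover, over port 2, if present (else None). At least one of the two is present.
- cap1: Camlock cap, mouth down in the grey tray: aluminium cup, 59 mm outside, 46 mm inside diameter, 61 mm tall, inner ceiling at 55 mm; square dark stem 24 x 24 mm (sides along the cap's x, y) from 61 to 95 mm, then a 36 mm disc up to 101 mm. A brass cam arm is hinged on each side (+y, -y). About 0.36 kg. Origin: centre of the rim (underside), z up the axis.
- cap1_armL (a joint): Cam arm on the +y side of cap1. 0 = fully open (sticking out, 30 degrees above level); grows as it swings down; 2.09 = its stop, fully down, hanging straight beside the adaptor. Hinge line along the cap's x, 34 mm from the cap's axis, 34 mm above its rim. Brass bar 13 mm wide, 6 mm thick, 62 mm long, with a 24 mm wide, 12 mm thick cross bar at its end.
- cap1_armR (a joint): The same arm on the -y side of cap1, mirrored; same values (0 open, 2.09 down). When down, the bar lies 1 to 7 mm outside its hinge line. All arms turn with about 0.05 N m of friction and stay where left: push one down with the closed fingers from above and outside, following its arc.
- cap2: Camlock cap, the same as cap1. Well gripped by its stem across x, 82 mm above the origin, between the arms. About 170 mm across with its arms open. Either cap fits either port, at any angle about the axis.
- cap2_armL (a joint): The same arm on the +y side of cap2 (0 open, 2.09 fully down). Both arms of a cap start open, at 0 to 0.2.
- cap2_armR (a joint): The same arm on the -y side of cap2 (0 open, 2.09 fully down). While a cap is not fully home, its cams foul the adaptor and the arms will not go down.
- pump_block: Black pump block 40 x 50 x 28 mm in the grey tray; leave it in there. Origin: underside centre.
- heatsink: Aluminium heatsink 40 x 45 x 26 mm in the grey tray; leave it in there. Origin: underside centre.
- bracket: Steel angle bracket 36 x 60 x 26 mm in the grey tray; leave it in there. Origin: underside centre.
- cpu_cooler: Tower cooler 80 x 110 x 117 mm, bystander on the bench. Origin: underside centre.
- gpu: Black graphics card 90 x 220 x 36 mm, bystander. Origin: underside centre.
- board_box: Cardboard box 100 x 220 x 60 mm, bystander. Origin: underside centre.
- cleaner: Bottle of cleaner, 60 mm diameter, 160 mm tall, bystander. Origin: underside centre.
- driver: Red-handled screwdriver lying on the bench, bystander.
- mouse: Black computer mouse 100 x 60 x 30 mm, bystander. Origin: underside centre.
Things that resemble listed ones, but are neither listed nor needed, are in the scene too. Leave any brown or white look-alike of the cover1 alone.

How it is judged:
By the outcome, as a careful person would: the job done as asked, in the order asked, and still so for the second after the job is handed in, with the robot touching nothing.
Of cover1, cover2 only 1 to 2 are there at a start; the rules pass over those that are not, and their reading is None.
At some moment in a run one of cap1, cap2 may be knocked a few centimetres aside while the robot is not near it.
Once in a run the grip may slacken for a moment while it holds something.
It also fails if it takes over 210 s, if anything falls off the work surface, if the arm or the gripper's body presses on something with over 40 N, if the wrist force passes 120 N, or if a joint passes its speed limit or range.

## Working session

There is one attempt and no reset: what is moved stays moved. The work goes in short steps, Python scripts to look and compute and a tool call to move; the robot and the scene stay as the last step left them, time stands still between calls to the robot, and variables do not carry over. Pictures are saved under pics/ and viewed, about 12 in all and at most 16, crops included, and the job is handed in when it is done.

Besides the shell and the picture viewer there is one more tool, called after ">>>" in YAML: its name, and indented under it one key for each argument. apply_moves: Moves the arm, as the interface text tells. Its arguments: {"type":"object","properties":{"xyz":{"type":"array"},"turn":{"type":"array"},"fingers":{"type":"array"},"newtons":{"type":"number"}},"required":["xyz","turn","fingers"]}

```bash
ls; mkdir -p pics; python3 - <<'E'
from rig import r,camera
import cv2,numpy as np
print(r.state(), r.pinch_z)
for n in("scene","top","wrist"):
    c=camera(n); cv2.imwrite(f"pics/{n}0.png",c["color"][:,:,::-1])
    print(n,c["fov_y"],c["cx"],c["cy"],np.round(c.get("pose",c.get("tool_from_camera")),4).tolist())
E
```

```text
pics
{'clock': 0.0, 'q': array([ 1.10716837e+00,  2.59367206e-01,  1.53607561e+00, -8.22273710e-06,
        1.34803403e+00, -2.02841732e-01]), 'joint_vel': array([-2.59264346e-04, -6.99785161e-04,  5.08824893e-05, -1.42936209e-03,
        4.95043888e-04,  1.36212611e-03]), 'effort': array([-8.02927716e-04, -4.46017742e+01, -2.90567940e+01, -5.00434980e-04,
        1.19547173e-02,  9.90901100e-06]), 'eef_pos': array([0.14156998, 0.5309136 , 0.23046469]), 'ee_rot': array([-3.13974548e+00, -3.71725063e-04,  2.88080791e+00]), 'contact_force': array([-0.70202873, -0.35836126,  0.51814682]), 'wrist_torque': array([ 0.02922216,  0.03181967, -0.02717748]), 'finger_gap': 1.0001687515975832} 0.0187
scene 51.439441346403655 318.1335378445857 196.9090493300793 [[0.3366, 0.5898, -0.7341, 1.7849], [0.9415, -0.2266, 0.2496, -0.4307], [-0.0191, -0.7751, -0.6315, 1.1581], [0.0, 0.0, 0.0, 1.0]]
top 46.61945552153872 319.35176608942595 196.7651124569522 [[-0.0348, -0.9769, 0.2107, 0.2624], [-0.9994, 0.0354, -0.0009, -0.0053], [-0.0066, -0.2106, -0.9775, 1.5446], [0.0, 0.0, 0.0, 1.0]]
wrist 62.86566954749484 322.31042905752594 202.25846773672376 [[-0.0007, -0.9547, -0.2977, 0.0757], [1.0, -0.0008, 0.0002, 0.0], [-0.0004, -0.2977, 0.9547, -0.1428], [0.0, 0.0, 0.0, 1.0]]
```

View pics/top0.png

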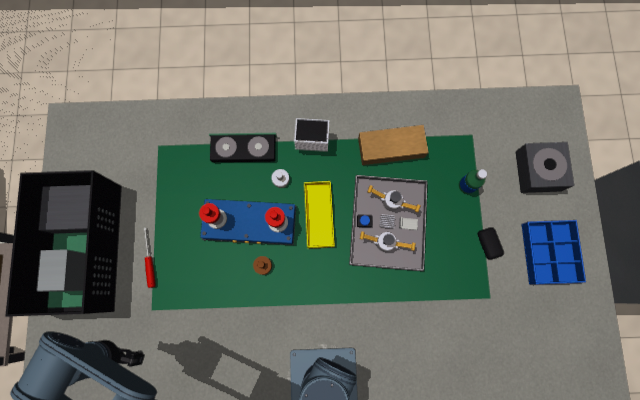

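View pics/scene0.png

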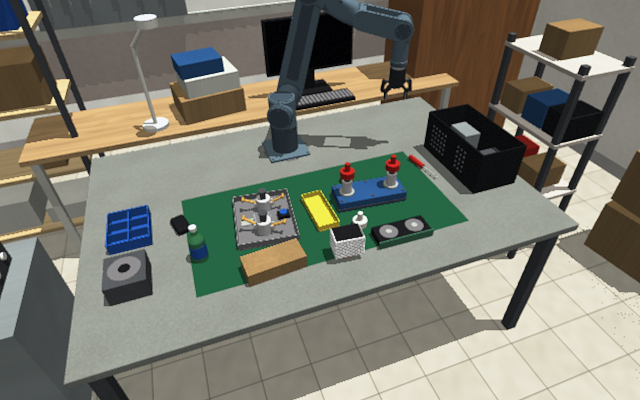

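The top view shows what I could confuse with the targets:
- **Covers:** the red ones are on the ports at (211,213) and (276,217). The white look-alike is at (280,178) and the brown one at (262,265), so I leave those.
- **Caps:** they are in the grey tray at (394,199) and (387,241). The yellow tray is at (319,214).

Next I measure these with colour masks and take one close crop.

```bash
cat > h.py <<'E'
from rig import r,camera
import cv2,numpy as np
from scipy.spatial.transform import Rotation as R
def tcp():
    s=r.state(); T=np.eye(4); T[:3,:3]=R.from_euler('xyz',s['ee_rot']).as_matrix(); T[:3,3]=s['eef_pos']; return T
def cam(n,save=None):
    T=tcp() if n=='wrist' else None
    c=camera(n)
    c['P']=c['pose'] if 'pose' in c else T@c['tool_from_camera']
    c['f']=200/np.tan(np.radians(c['fov_y'])/2)
    c['bgr']=np.ascontiguousarray(c['color'][:,:,::-1]); c['hsv']=cv2.cvtColor(c['bgr'],cv2.COLOR_BGR2HSV)
    if save: cv2.imwrite(f'pics/{save}.png',c['bgr'])
    return c
def ray(c,u,v):
    d=c['P'][:3,:3]@np.array([(u-c['cx'])/c['f'],(v-c['cy'])/c['f'],1]); return c['P'][:3,3],d
def onz(c,u,v,z):
    o,d=ray(c,u,v); return o+d*(z-o[2])/d[2]
def tri(c1,p1,c2,p2):
    A=np.zeros((3,3));b=np.zeros(3)
    for c,p in((c1,p1),(c2,p2)):
        o,d=ray(c,*p); d=d/np.linalg.norm(d); M=np.eye(3)-np.outer(d,d); A+=M;b+=M@o
    return np.linalg.solve(A,b)
def proj(c,X):
    x=c['P'][:3,:3].T@(np.array(X)-c['P'][:3,3]); return c['cx']+c['f']*x[0]/x[2],c['cy']+c['f']*x[1]/x[2]
def blobs(m,amin=20):
    n,l,s,ce=cv2.connectedComponentsWithStats(m.astype(np.uint8))
    return [(s[i],ce[i],cv2.minAreaRect(np.argwhere(l==i)[:,::-1].astype(np.float32))) for i in range(1,n) if s[i][4]>=amin]
def mask(c,lo,hi): return cv2.inRange(c['hsv'],np.array(lo),np.array(hi))>0
def red(c): return mask(c,(0,170,70),(6,255,255))|mask(c,(174,170,70),(180,255,255))
E
python3 - <<'E'
from h import *
t=cam('top');s=cam('scene')
for n,c in(('top',t),('scene',s)):
  for nm,m in(('red',red(c)),('yel',mask(c,(26,180,80),(33,255,255))),('blue',mask(c,(105,130,50),(120,255,255))),('brass',mask(c,(15,90,90),(25,230,255)))):
    for b in blobs(m,25): 
      print(n,nm,b[0][:5],np.round(b[1],1),np.round(b[2][1],1),round(b[2][2],1))
c=t['bgr'][160:285,190:440]; cv2.imwrite('pics/crop1.png',cv2.resize(c,None,fx=3.2,fy=3.2,interpolation=cv2.INTER_CUBIC))
for p in((394,199),(387,241)):print(onz(t,*p,.105))
for p in((208,211),(276,214)):print(onz(t,*p,.2))
print(onz(t,319,214,.03))
E
```

```text
top red [199 203  20  20 289] [208.7 212.8] [19.1 18.4] 45.0
top red [265 207  20  20 298] [274.5 216.6] [19.1 18.4] 45.0
top red [145 257  10  31 217] [149.3 271.8] [30.3  7.3] 84.3
top yel [ 304  181   31   67 1662] [319.5 214.8] [65.9 27.4] 86.5
top blue [460 176  16  17 100] [465.5 186. ] [17.  10.1] 52.4
top blue [ 201  200   94   44 2567] [248.8 222.6] [91.8 39.4] 3.4
top blue [360 215  10  11  89] [364.5 220. ] [10.  9.] 90.0
top blue [ 522  220   64   64 3504] [553.  252.1] [66.4 56.4] 82.7
top brass [ 359  125   69   36 1866] [393.3 142.4] [28.7 65.9] 83.3
top brass [367 185  18  13  93] [375.1 191.6] [18.6  7.4] 36.0
top brass [401 203  20   9  96] [411.4 206.3] [18.   7.6] 21.8
top brass [360 231  18  11  92] [367.5 236.7] [17.5  7.2] 24.4
top brass [396 242  20   9 104] [406.2 245.2] [ 8. 19.] 90.0
scene red [516 135  23  22 212] [528.5 145.6] [23.6 16.8] 67.2
scene red [386 155  14  17 168] [392.4 164.1] [16. 13.] 90.0
scene red [409 155  15  13  70] [415.6 160.8] [16.6  4.2] 36.9
scene red [340 163  15  17 176] [346.9 171.9] [14. 16.] 0.0
scene yel [302 195  19  12  36]
[... 1763 characters left out ...]
ne brass [607 201  33  23 203] [623.4 210.8] [37.7  6.3] 31.0
scene brass [  0 213  64  30 449] [ 35. 230.] [18.8 64.1] 77.0
scene brass [242 215  14   9  46] [247.7 219.5] [14.7  4.5] 21.8
scene brass [ 72 217  12   9  72] [ 78. 221.] [ 7.1 11.4] 78.7
scene brass [271 218  16   8  48] [279.7 221.9] [ 5.1 15.8] 79.7
scene brass [313 218  26  13  98] [327.  225.7] [25.8 11.2] 7.1
scene brass [ 240  238   67   39 1332] [272.  256.8] [21.6 63.7] 71.0
scene brass [265 268  14  13  55] [273.1 274.1] [ 7.6 15.4] 68.2
[ 0.55692299 -0.2425141   0.105     ]
[ 0.4246575  -0.21166841  0.105     ]
[0.5212146  0.32309614 0.2       ]
[0.50502406 0.12273283 0.2       ]
[ 0.53057635 -0.00346353  0.03      ]
```

View pics/crop1.png

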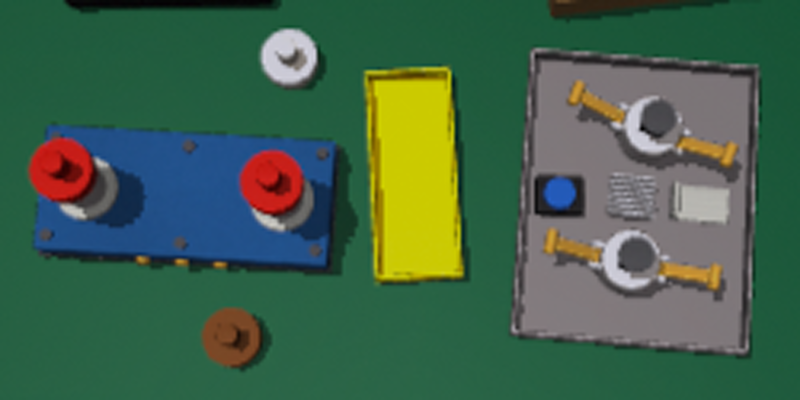

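```bash
cat >> h.py <<'E'
def go(x,y,z,yaw=None,T=None,jaw=None):
    "tool-frame shift (cm) from present pose and yaw turn about tool z (rad), tool down; jaw = wanted jaw angle in deg"
    T=tcp() if T is None else T
    d=T[:3,:3].T@(np.array([x,y,z])-T[:3,3])*100
    ja=np.degrees(np.arctan2(T[1,1],T[0,1])); out=[np.round(d,2).tolist()]
    if jaw is not None:
        dj=(jaw-ja+90)%180-90; out.append(('wz',round(float(-np.radians(dj)),3),'jaw now',round(float(ja),1)))
    print(*out)
E
python3 - <<'E'
from h import *
t=cam('top');s=cam('scene')
k={}
# knob tops: top view plane z=.2 ; cup brims z=.164
for n,p,b in(('A',(207.5,210.9),(208.7,212.8)),('B',(273.4,215.6),(274.5,216.6))):
    print(n,onz(t,*p,.2),onz(t,*b,.17)); k[n]=onz(t,*p,.2)
    print(' scene px of it',proj(s,k[n]))
print('AB dist',np.linalg.norm(k['A']-k['B']))
pts=cv2.boxPoints(blobs(mask(t,(26,180,80),(33,255,255)),500)[0][2]); print('tray',[np.round(onz(t,*p,.03),3)[:2].tolist() for p in pts])
for n,a,b in(('c1',(375.1,191.6),(411.4,206.3)),('c2',(367.5,236.7),(406.2,245.2))):
    A=onz(t,*a,.06);B=onz(t,*b,.06);print(n,A,B,(A+B)/2,'arm ang',np.degrees(np.arctan2(*(A-B)[1::-1])))
go(*(k['A'][:2]),.30); go(k['B'][0],k['B'][1],.30)
E
```

```text
A [0.52156777 0.32457666 0.2       ] [0.52139717 0.32822691 0.17      ]
 scene px of it (np.float64(391.5268467479526), np.float64(155.04604924563932))
B [0.50052564 0.13044758 0.2       ] [0.50267332 0.1302156  0.17      ]
 scene px of it (np.float64(346.26331252017957), np.float64(161.9937589488264))
AB dist 0.19526615913151052
tray [[0.641, 0.047], [0.644, -0.046], [0.422, -0.05], [0.42, 0.04]]
c1 [ 0.59310179 -0.18980058  0.06      ] [ 0.53986209 -0.30476763  0.06      ] [ 0.56648194 -0.2472841   0.06      ] arm ang 65.15177848168322
c2 [ 0.44576503 -0.15652767  0.06      ] [ 0.41411795 -0.27850091  0.06      ] [ 0.42994149 -0.21751429  0.06      ] arm ang 75.45481019251554
[-42.03, -10.18, -6.89]
[-45.0, -29.48, -6.88]
```

>>> apply_moves:
  xyz:
    - [-2,-0.5,-1.2]
    - [-2.8,-0.7,-1.2]
    - [-2.8,-0.7,-1]
    - [-2.8,-0.7,-1]
    - [-2.8,-0.7,-1]
    - [-2.8,-0.7,-0.5]
    - [-2.8,-0.7,-0.5]
    - [-2.8,-0.7,-0.5]
    - [-2.8,-0.7,0]
    - [-2.8,-0.7,0]
  turn:
    - [0,0,0]
    - [0,0,0]
    - [0,0,0]
    - [0,0,0]
    - [0,0,0]
    - [0,0,0]
    - [0,0,0]
    - [0,0,0]
    - [0,0,0]
    - [0,0,0]
  fingers: [6,6,6,6,6,6,6,6,6,6]

```text
clock: 1.18
eef_pos: [0.3883, 0.3948, 0.3009]
ee_rot: [3.141, 0.001, 2.881]
contact_force: [-0.5, 0.0, 0.3]
finger_gap: 0.702
```

>>> apply_moves:
  xyz:
    - [-2.8,-0.7,0]
    - [-2.8,-0.7,0]
    - [-2.8,-0.7,0]
    - [-2.8,-0.7,0]
    - [-2.8,-0.6,0]
    - [-0.8,0,0]
    - [0,0,0]
    - [0,0,0]
    - [0,0,0]
    - [0,0,0]
  turn:
    - [0,0,0]
    - [0,0,0]
    - [0,0,0]
    - [0,0,0]
    - [0,0,0]
    - [0,0,0]
    - [0,0,0]
    - [0,0,0]
    - [0,0,0]
    - [0,0,0]
  fingers: [6,6,6,6,6,6,6,6,6,6]

```text
clock: 2.02
eef_pos: [0.52, 0.3254, 0.3006]
ee_rot: [3.141, -0.0, 2.882]
contact_force: [0.2, 0.6, -1.1]
finger_gap: 0.706
```

```bash
cat >> h.py <<'E'
def knob(c):
    for b in blobs(red(c),300): print('red',b[0],np.round(b[1],1))
E
python3 - <<'E'
from h import *
c=cam('wrist','w1'); knob(c); print(tcp()[:3,3],r.state()['q'])
for X in((.5216,.326,.2),(.501,.13,.2)):print(proj(c,X))
E
```

```text
red [478   0  26  23 393] [490.4   9.6]
red [ 296  161   64   64 2147] [322.3 197.2]
red [  81  198   64   59 2048] [116.5 224.7]
red [ 73 233  26  23 456] [ 85.8 244.1]
[0.52011386 0.32544599 0.30071729] [ 3.77394219e-01  3.41569346e-01  1.25300839e+00  2.31873047e-04
  1.54677481e+00 -9.34291268e-01]
(np.float64(323.40314372528627), np.float64(203.76025572698575))
(np.float64(82.24003859963341), np.float64(239.7706097991777))
```

View pics/w1.png

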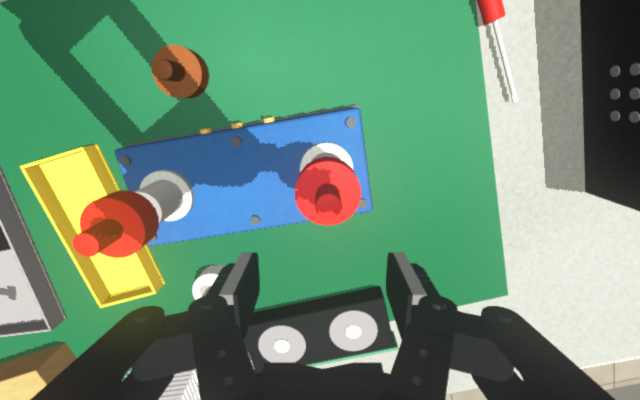

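The view is as predicted: knob A's top is at about (326,203), and knob B is at (86,244). Descending on A.

>>> apply_moves:
  xyz:
    - [-0.1,0.3,2]
    - [0,0,2.5]
    - [0,0,2.5]
    - [0,0,2.5]
    - [0,0,2]
    - [0,0,1]
    - [0,0,0.4]
    - [0,0,0]
    - [0,0,0]
    - [0,0,0]
  turn:
    - [0,0,0]
    - [0,0,0]
    - [0,0,0]
    - [0,0,0]
    - [0,0,0]
    - [0,0,0]
    - [0,0,0]
    - [0,0,0]
    - [0,0,0]
    - [0,0,0]
  fingers: [6,6,6,6,6,6,6,6,2,1]
  newtons: 40

```text
clock: 2.9
eef_pos: [0.5239, 0.3277, 0.1731]
ee_rot: [3.14, 0.002, 2.881]
contact_force: [-0.4, -0.4, 0.3]
finger_gap: 0.432
```

>>> apply_moves:
  xyz:
    - [0,0,0]
    - [0,0,0]
    - [0,0,0]
    - [0,0,0]
    - [0,0,-1]
    - [0,0,-2]
    - [0,0,-3]
    - [0,0,-3]
    - [0,0,-3]
    - [0,0,0]
  turn:
    - [0,0,0]
    - [0,0,0]
    - [0,0,0]
    - [0,0,0]
    - [0,0,0]
    - [0,0,0]
    - [0,0,0]
    - [0,0,0]
    - [0,0,0]
    - [0,0,0]
  fingers: [1,1,1,1,1,1,1,1,1,1]

```text
clock: 3.73
eef_pos: [0.5254, 0.3281, 0.2991]
ee_rot: [3.135, 0.009, 2.881]
contact_force: [0.6, 0.2, 0.4]
finger_gap: 0.24
```

```bash
python3 - <<'E'
from h import *
c=cam('wrist','w2'); knob(c); print(r.state())
go(.585,-.001,.29); go(.585,-.001,.045)
E
```

```text
red [  72  187   71   65 2418] [110.7 217.7]
red [ 266  201  114  117 7490] [322.7 250.9]
red [ 64 228  27  24 484] [ 76.6 239.5]
{'clock': 3.7833, 'q': array([ 3.78458793e-01,  3.47610374e-01,  1.25558139e+00, -5.41239474e-05,
        1.53037017e+00, -9.31529258e-01]), 'joint_vel': array([-3.21550663e-05,  3.83729314e-02,  8.85565901e-02, -7.56808887e-04,
       -3.18704340e-02,  9.83133172e-04]), 'effort': array([ 8.04414391e-03, -5.27222300e+01, -3.19479239e+01, -5.94000681e-03,
        3.20519172e-01, -1.45631952e-05]), 'eef_pos': array([0.52461476, 0.32781809, 0.29598544]), 'ee_rot': array([3.13684481, 0.00647717, 2.88077097]), 'contact_force': array([-0.77126128, -0.55273   , -0.81048715]), 'wrist_torque': array([-0.00463829, -0.04518726,  0.02829799]), 'finger_gap': 0.24322742319584806}
[-14.31, -30.22, 0.55]
[-14.15, -30.33, 25.05]
```

View pics/w2.png

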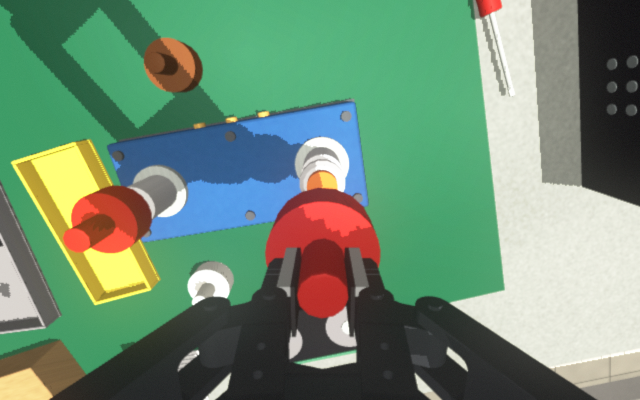

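The cover came off and is held; the port's orange button shows at (322,180). Carrying it to the far half of the yellow tray.

>>> apply_moves:
  xyz:
    - [-0.6,-1.2,0]
    - [-1.3,-2.8,0]
    - [-1.4,-2.9,0]
    - [-1.4,-2.9,0]
    - [-1.4,-2.9,0]
    - [-1.4,-2.9,0]
    - [-1.4,-2.9,0]
    - [-1.4,-2.9,0]
    - [-1.4,-2.9,0]
    - [-1.4,-2.9,0]
  turn:
    - [0,0,0]
    - [0,0,0]
    - [0,0,0]
    - [0,0,0]
    - [0,0,0]
    - [0,0,0]
    - [0,0,0]
    - [0,0,0]
    - [0,0,0]
    - [0,0,0]
  fingers: [1,1,1,1,1,1,1,1,1,1]

```text
clock: 4.62
eef_pos: [0.5783, 0.0283, 0.2894]
ee_rot: [-3.141, -0.004, 2.88]
contact_force: [0.1, 0.6, 0.5]
finger_gap: 0.239
```

>>> apply_moves:
  xyz:
    - [-1.0,-2.1,0]
    - [0,0,2]
    - [0,0,3]
    - [0,0,3]
    - [0,0,3]
    - [0,0,3]
    - [0,0,3]
    - [0,0,3]
    - [0,0,2]
    - [0,0,1]
  turn:
    - [0,0,0]
    - [0,0,0]
    - [0,0,0]
    - [0,0,0]
    - [0,0,0]
    - [0,0,0]
    - [0,0,0]
    - [0,0,0]
    - [0,0,0]
    - [0,0,0]
  fingers: [1,1,1,1,1,1,1,1,1,1]

```text
clock: 5.45
eef_pos: [0.5797, 0.0075, 0.0565]
ee_rot: [-3.141, -0.009, 2.88]
contact_force: [-0.2, 0.5, -0.3]
finger_gap: 0.24
```

>>> apply_moves:
  xyz:
    - [0,-0.8,0.5]
    - [0,0,0.6]
    - [0,0,0]
    - [0,0,0]
    - [0,0,0]
    - [0,0,0]
    - [0,0,0]
    - [0,0,-1]
    - [0,0,-2]
    - [0,0,-3]
  turn:
    - [0,0,0]
    - [0,0,0]
    - [0,0,0]
    - [0,0,0]
    - [0,0,0]
    - [0,0,0]
    - [0,0,0]
    - [0,0,0]
    - [0,0,0]
    - [0,0,0]
  fingers: [1,1,1,3,6,6,6,6,6,6]

```text
clock: 6.28
eef_pos: [0.5798, 0.0005, 0.1094]
ee_rot: [-3.141, -0.005, 2.881]
contact_force: [0.6, -0.5, -0.3]
finger_gap: 0.703
```

>>> apply_moves:
  xyz:
    - [0,0,-3]
    - [0,0,-3]
    - [0,0,-3]
    - [0,0,-3]
    - [0,0,-3]
    - [2,2,-2]
    - [2.5,2.2,0]
    - [2.5,2.2,0]
    - [2.5,2.2,0]
    - [1.8,1.9,0]
  turn:
    - [0,0,0]
    - [0,0,0]
    - [0,0,0]
    - [0,0,0]
    - [0,0,0]
    - [0,0,0]
    - [0,0,0]
    - [0,0,0]
    - [0,0,0]
    - [0,0,0]
  fingers: [6,6,6,6,6,6,6,6,6,6]

```text
clock: 7.12
eef_pos: [0.4977, 0.1323, 0.2817]
ee_rot: [3.141, 0.001, 2.881]
contact_force: [0.3, 0.3, 0.6]
finger_gap: 0.703
```

```bash
python3 - <<'E'
from h import *
t=cam('top'); c=cam('wrist','w3'); knob(c); print(tcp()[:3,3], proj(c,(.501,.13,.2)))
print('redtop');knob(t)
for b in blobs(red(t),100): print(np.round(b[1],1),b[0],onz(t,*b[1],.02))
E
```

```text
red [ 284  176   66   65 2815] [314.  209.1]
[0.49725052 0.13382171 0.28188704] (np.float64(315.9868246104468), np.float64(218.56555619411347))
redtop
[317.1 199.7] [309 192  17  17 227] [0.58141001 0.00135736 0.02      ]
[149.3 271.8] [145 257  10  31 219] [0.36129656 0.5550846  0.02      ]
```

View pics/w3.png

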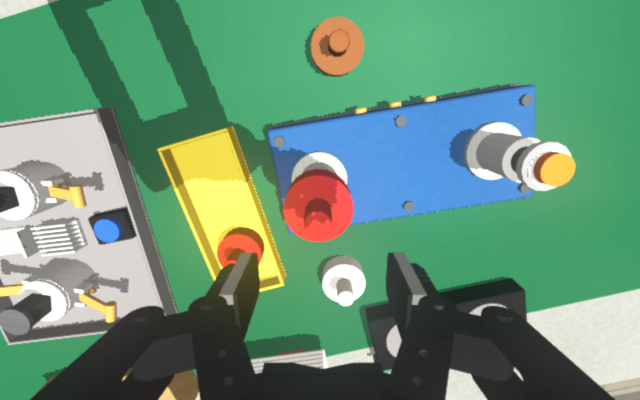

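Cover A is upright in the tray at about (240,250). Knob B is under the gripper at (319,214).

>>> apply_moves:
  xyz:
    - [-0.1,0,2]
    - [0,0,2.5]
    - [0,0,2.5]
    - [0,0,2.5]
    - [0,0,1.3]
    - [0,0,0.3]
    - [0,0,0]
    - [0,0,0]
    - [0,0,0]
    - [0,0,0]
  turn:
    - [0,0,0]
    - [0,0,0]
    - [0,0,0]
    - [0,0,0]
    - [0,0,0]
    - [0,0,0]
    - [0,0,0]
    - [0,0,0]
    - [0,0,0]
    - [0,0,0]
  fingers: [6,6,6,6,6,6,6,1,1,1]

```text
clock: 8.05
eef_pos: [0.5015, 0.1303, 0.1708]
ee_rot: [3.141, 0.003, 2.881]
contact_force: [-0.4, -0.1, -0.6]
finger_gap: 0.282
```

>>> apply_moves:
  xyz:
    - [0,0,0]
    - [0,0,0]
    - [0,0,0]
    - [0,0,-1]
    - [0,0,-2]
    - [0,0,-3]
    - [0,0,-3]
    - [0,0,-3]
    - [0,0,0]
    - [0,0,0]
  turn:
    - [0,0,0]
    - [0,0,0]
    - [0,0,0]
    - [0,0,0]
    - [0,0,0]
    - [0,0,0]
    - [0,0,0]
    - [0,0,0]
    - [0,0,0]
    - [0,0,0]
  fingers: [1,1,1,1,1,1,1,1,1,1]

```text
clock: 8.88
eef_pos: [0.5014, 0.1304, 0.2917]
ee_rot: [3.14, 0.004, 2.881]
contact_force: [-0.0, -0.1, -1.1]
finger_gap: 0.244
```

```bash
python3 - <<'E'
from h import *
c=cam('wrist','w4'); knob(c); print(tcp()[:3,3],r.state()['finger_gap'])
go(.482,-.004,.043)
for b in blobs(mask(c,(8,180,150),(22,255,255)),60): print('or',np.round(b[1],1),b[0],onz(c,*b[1],.16))
E
```

```text
red [ 267  210  113  119 6966] [323.  261.4]
red [223 226  43  38 927] [245.4 245.6]
[0.50045238 0.13038954 0.28988068] 0.2462913038472874
[-1.66, -13.47, 24.69]
or [256.4 233.9] [223 219  62  52 265] [0.52515112 0.06249562 0.16      ]
or [240.4 245.8] [230 238  21  20 154] [0.53262588 0.0445622  0.16      ]
```

>>> apply_moves:
  xyz:
    - [-0.2,-1.5,0]
    - [-0.3,-3,0]
    - [-0.4,-3,0]
    - [-0.4,-3,0]
    - [-0.4,-3,0]
    - [0,0,2]
    - [0,0,3]
    - [0,0,3]
    - [0,0,3]
    - [0,0,3]
  turn:
    - [0,0,0]
    - [0,0,0]
    - [0,0,0]
    - [0,0,0]
    - [0,0,0]
    - [0,0,0]
    - [0,0,0]
    - [0,0,0]
    - [0,0,0]
    - [0,0,0]
  fingers: [1,1,1,1,1,1,1,1,1,1]

```text
clock: 9.77
eef_pos: [0.4805, -0.0043, 0.1467]
ee_rot: [-3.142, -0.003, 2.88]
contact_force: [0.6, -0.3, -1.3]
finger_gap: 0.246
```

>>> apply_moves:
  xyz:
    - [0,0,3]
    - [0,0,3]
    - [0,0,2.5]
    - [0,0,1.5]
    - [0,0,0.5]
    - [0,0,0]
    - [0,0,0]
    - [0,0,0]
    - [0,0,0]
    - [0,0,0]
  turn:
    - [0,0,0]
    - [0,0,0]
    - [0,0,0]
    - [0,0,0]
    - [0,0,0]
    - [0,0,0]
    - [0,0,0]
    - [0,0,0]
    - [0,0,0]
    - [0,0,0]
  fingers: [1,1,1,1,1,1,1,4,6,6]

```text
clock: 10.6
eef_pos: [0.483, -0.0046, 0.0454]
ee_rot: [3.142, 0.002, 2.881]
contact_force: [0.3, 0.6, 0.3]
finger_gap: 0.661
```

```bash
python3 - <<'E'
from h import *
s=r.state();print(tcp()[:3,3],s['finger_gap'],s['contact_force'])
t=cam('top','t2')
for n,a,b in(('c1',(375.1,191.6),(411.4,206.3)),('c2',(367.5,236.7),(406.2,245.2))):
  for b in blobs(mask(t,(15,90,90),(25,230,255))&(np.arange(640)>355)[None,:],60): print('brass',np.round(b[1],1),b[0])
  break
go(.5665,-.247,.30)
go(.43,-.2175,.30,jaw=-15)
E
```

```text
[ 0.48295518 -0.00462097  0.04540634] 0.660852557827595 [0.26244743 0.60098097 0.27013427]
brass [393.2 142.5] [ 360  125   68   36 1873]
brass [375.1 191.6] [367 185  18  13  93]
brass [411.4 206.3] [401 203  20   9  96]
brass [368.  236.8] [360 232  18  10  82]
brass [406.2 245.2] [396 242  20   9 104]
[-14.39, -21.26, -25.44]
[-0.44, -21.93, -25.47] ('wz', -1.57, 'jaw now', 75.1)
```

>>> apply_moves:
  xyz:
    - [0,0,-1]
    - [0,0,-2]
    - [0,0,-2.8]
    - [0,0,-2.8]
    - [0,0,-2.8]
    - [0,0,-2.8]
    - [0,0,-2.8]
    - [0,0,-2.8]
    - [0,0,-2.8]
    - [0,0,-2.8]
  turn:
    - [0,0,0]
    - [0,0,0]
    - [0,0,0]
    - [0,0,0.12]
    - [0,0,0.12]
    - [0,0,0.12]
    - [0,0,0.12]
    - [0,0,0.12]
    - [0,0,0.12]
    - [0,0,0.12]
  fingers: [6,6,6,6,6,6,6,6,6,6]

```text
clock: 11.48
eef_pos: [0.4816, -0.0043, 0.301]
ee_rot: [3.141, 0.001, 2.035]
contact_force: [0.4, 0.5, -1.1]
finger_gap: 0.699
```

>>> apply_moves:
  xyz:
    - [0,0,0]
    - [0,0,0]
    - [0,0,0]
    - [0,0,0]
    - [0,0,0]
    - [0,0,0]
    - [-2,0,0]
    - [-3,0,0]
    - [-3.5,0,0]
    - [-3.5,0,0]
  turn:
    - [0,0,0.12]
    - [0,0,0.12]
    - [0,0,0.12]
    - [0,0,0.12]
    - [0,0,0.12]
    - [0,0,0.12]
    - [0,0,0]
    - [0,0,0]
    - [0,0,0]
    - [0,0,0]
  fingers: [8.5,8.5,8.5,8.5,8.5,8.5,8.5,8.5,8.5,8.5]

```text
clock: 12.32
eef_pos: [0.4517, -0.1213, 0.2995]
ee_rot: [3.14, 0.0, 1.323]
contact_force: [0.0, -0.1, 0.0]
finger_gap: 0.997
```

>>> apply_moves:
  xyz:
    - [-3.5,0,0]
    - [-3.5,0.2,0]
    - [-2.5,0.2,0]
    - [-0.4,0,0]
    - [0,0,0]
    - [0,0,0]
    - [0,0,0]
    - [0,0,0]
    - [0,0,0]
    - [0,0,0]
  turn:
    - [0,0,0]
    - [0,0,0]
    - [0,0,0]
    - [0,0,0]
    - [0,0,0]
    - [0,0,0]
    - [0,0,0]
    - [0,0,0]
    - [0,0,0]
    - [0,0,0]
  fingers: [8.5,8.5,8.5,8.5,8.5,8.5,8.5,8.5,8.5,8.5]

```text
clock: 13.15
eef_pos: [0.432, -0.2168, 0.2985]
ee_rot: [3.141, -0.0, 1.322]
contact_force: [-0.1, -0.2, 0.4]
finger_gap: 0.992
```

```bash
python3 - <<'E'
from h import *
s=r.state();print(tcp()[:3,3],s['q'])
c=cam('wrist','w5'); print(proj(c,(.43,-.2175,.105)))
for b in blobs(mask(c,(15,90,90),(25,230,255)),80): print('brass',np.round(b[1],1),b[0],np.round(onz(c,*b[1],.055),3))
t=cam('top');
for b in blobs(red(t),100)+blobs(mask(t,(15,90,90),(25,230,255))&(np.arange(640)>355)[None,:],60): print(np.round(b[1],1),b[0][4])
E
```

```text
[ 0.43204728 -0.21675331  0.29847179] [-6.96331628e-01  9.80305486e-02  1.56904329e+00  7.15423803e-05
  1.47437850e+00 -4.47845801e-01]
(np.float64(320.3179046289141), np.float64(177.34872002890987))
brass [321.7   1.7] [309   0  28   6 101] [ 0.475 -0.048  0.055]
brass [324.4  12.1] [281   0  92  28 488] [ 0.475 -0.058  0.055]
brass [600.9 123.9] [  529    23   111   210 14661] [ 0.755 -0.247  0.055]
brass [456.1 110.2] [438  86  40  56 795] [ 0.596 -0.191  0.055]
brass [321.7 118. ] [311  97  22  46 557] [ 0.446 -0.162  0.055]
brass [424.9 215.3] [413 188  22  51 592] [ 0.542 -0.308  0.055]
brass [321.9 226.4] [313 193  19  48 345] [ 0.413 -0.291  0.055]
[317.1 199.7] 227
[319.7 227.9] 230
[149.3 271.8] 219
[393.2 142.4] 1872
[375.1 191.6] 93
```

View pics/w5.png

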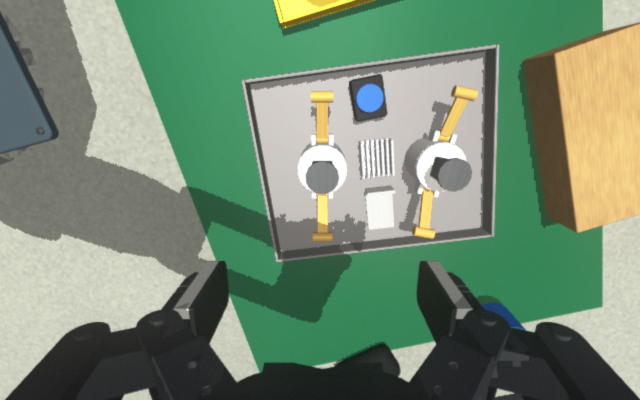

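The wrist view shows the near cap's disc at (322,177), centred under the gripper. Its arms lie along u=322, so the jaws are already aligned. Descending and gripping.

>>> apply_moves:
  xyz:
    - [-0.1,0.1,2]
    - [0,0,3]
    - [0,0,3]
    - [0,0,3]
    - [0,0,3]
    - [0,0,3]
    - [0,0,2.5]
    - [0,0,2]
    - [0,0,1.2]
    - [0,0,0.3]
  turn:
    - [0,0,0]
    - [0,0,0]
    - [0,0,0]
    - [0,0,0]
    - [0,0,0]
    - [0,0,0]
    - [0,0,0]
    - [0,0,0]
    - [0,0,0]
    - [0,0,0]
  fingers: [8.5,8.5,8.5,8.5,8.5,8.5,8.5,8.5,8.5,8.5]

```text
clock: 14.08
eef_pos: [0.4312, -0.2176, 0.066]
ee_rot: [-3.137, -0.002, 1.321]
contact_force: [0.6, 0.6, -0.2]
finger_gap: 0.996
```

>>> apply_moves:
  xyz:
    - [0,0,0]
    - [0,0,0]
    - [0,0,0]
    - [0,0,0]
    - [0,0,0]
    - [0,0,0]
    - [0,0,0]
    - [0,0,0]
    - [0,0,-0.5]
    - [0,0,-1]
  turn:
    - [0,0,0]
    - [0,0,0]
    - [0,0,0]
    - [0,0,0]
    - [0,0,0]
    - [0,0,0]
    - [0,0,0]
    - [0,0,0]
    - [0,0,0]
    - [0,0,0]
  fingers: [8.5,5,2,1,1,1,1,1,1,1]
  newtons: 90

```text
clock: 14.92
eef_pos: [0.4316, -0.2181, 0.0828]
ee_rot: [-3.139, -0.001, 1.321]
contact_force: [-0.2, 0.7, -3.9]
finger_gap: 0.385
```

```bash
python3 - <<'E'
from h import *
s=r.state();print(tcp()[:3,3],s['finger_gap'],s['contact_force'])
c=cam('wrist'); a=c['bgr'][60:400,160:480]
t=cam('scene')['bgr'][170:290,200:330]
cv2.imwrite('pics/w6.png',np.hstack([cv2.resize(a,(400,425)),cv2.resize(t,(400,425),interpolation=cv2.INTER_CUBIC)]))
print(r.state()['finger_gap'])
E
```

```text
[ 0.4315838  -0.21806126  0.08284074] 0.3847437973929112 [-0.2401783   0.67170895 -3.8531264 ]
0.38379382578383153
```

View pics/w6.png

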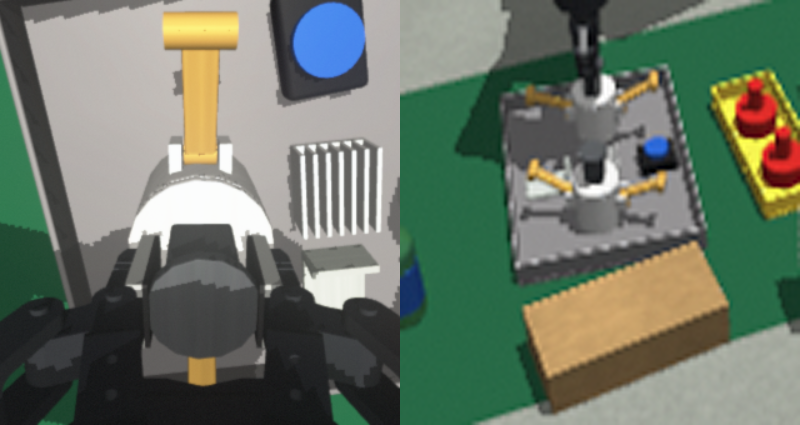

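The gap of 0.385 (33 mm) and the picture both say the pads are on the 36 mm disc rather than the stem. I'll set the cap back down and re-grip 5 mm lower.

>>> apply_moves:
  xyz:
    - [0,0,0.8]
    - [0,0,0.7]
    - [0,0,0]
    - [0,0,0]
    - [0,0,0]
    - [0,0,0]
    - [0,0,0]
    - [0,0,0.3]
    - [0,0,0.2]
    - [0,0,0]
  turn:
    - [0,0,0]
    - [0,0,0]
    - [0,0,0]
    - [0,0,0]
    - [0,0,0]
    - [0,0,0]
    - [0,0,0]
    - [0,0,0]
    - [0,0,0]
    - [0,0,0]
  fingers: [1,1,1,6,6,6,6,6,6,6]

```text
clock: 15.85
eef_pos: [0.4322, -0.2185, 0.0625]
ee_rot: [-3.14, -0.001, 1.321]
contact_force: [-0.0, 0.1, -0.7]
finger_gap: 0.707
```

>>> apply_moves:
  xyz:
    - [0,0,0]
    - [0,0,0]
    - [0,0,0]
    - [0,0,0]
    - [0,0,0]
    - [0,0,0]
    - [0,0,0]
    - [0,0,0]
    - [0,0,0]
    - [0,0,0]
  turn:
    - [0,0,0]
    - [0,0,0]
    - [0,0,0]
    - [0,0,0]
    - [0,0,0]
    - [0,0,0]
    - [0,0,0]
    - [0,0,0]
    - [0,0,0]
    - [0,0,0]
  fingers: [4,3,2,1,1,1,1,1,1,1]

```text
clock: 16.68
eef_pos: [0.4313, -0.2186, 0.0645]
ee_rot: [-3.14, 0.0, 1.321]
contact_force: [-6.9, 1.4, 14.9]
finger_gap: 0.373
```

The tips now rest on the cup (about 15 N) with the pads on the disc again. So the disc contact is simply what the nominal 82 mm grasp gives, and it is firm. I'll lift this way, turn the arms to point roughly along the robot's reach, and look at port B from beside it.

>>> apply_moves:
  xyz:
    - [0,0,-0.5]
    - [0,0,-1.5]
    - [0,0,-2.5]
    - [0,0,-2.7]
    - [0,0,-2.7]
    - [0,0,-2.7]
    - [0,0,-2.7]
    - [0,0,-2.7]
    - [0,0,-2.7]
    - [0,0,-2.5]
  turn:
    - [0,0,0]
    - [0,0,0]
    - [0,0,0]
    - [0,0,0]
    - [0,0,0]
    - [0,0,0]
    - [0,0,0.1]
    - [0,0,0.11]
    - [0,0,0.11]
    - [0,0,0.11]
  fingers: [1,1,1,1,1,1,1,1,1,1]

```text
clock: 17.52
eef_pos: [0.4323, -0.2186, 0.2966]
ee_rot: [-3.141, -0.0, 0.885]
contact_force: [0.6, -0.4, -2.9]
finger_gap: 0.369
```

>>> apply_moves:
  xyz:
    - [0,0,0]
    - [0,0,0]
    - [0,0,0]
    - [0,0,0]
    - [0,0,0]
    - [0,0,0]
    - [0,0,0]
    - [0,0,0]
    - [-0.2,-1.5,0]
    - [-0.3,-2.6,0]
  turn:
    - [0,0,0.11]
    - [0,0,0.11]
    - [0,0,0.11]
    - [0,0,0.11]
    - [0,0,0.11]
    - [0,0,0.11]
    - [0,0,0.11]
    - [0,0,0.07]
    - [0,0,0]
    - [0,0,0]
  fingers: [1,1,1,1,1,1,1,1,1,1]

```text
clock: 18.35
eef_pos: [0.4254, -0.179, 0.2945]
ee_rot: [-3.141, 0.001, 0.049]
contact_force: [0.7, 0.2, -3.0]
finger_gap: 0.378
```

>>> apply_moves:
  xyz:
    - [-0.3,-3,0]
    - [-0.3,-3.2,0]
    - [-0.3,-3.2,0]
    - [-0.3,-3.2,0]
    - [-0.4,-3.2,0]
    - [-0.4,-3.2,0]
    - [-0.4,-3.2,0]
    - [-0.5,-3.2,0]
    - [-0.5,-3.2,0]
    - [-0.3,-2.3,0]
  turn:
    - [0,0,0]
    - [0,0,0]
    - [0,0,0]
    - [0,0,0]
    - [0,0,0]
    - [0,0,0]
    - [0,0,0]
    - [0,0,0]
    - [0,0,0]
    - [0,0,0]
  fingers: [1,1,1,1,1,1,1,1,1,1]

```text
clock: 19.18
eef_pos: [0.3708, 0.1313, 0.2951]
ee_rot: [-3.14, 0.001, 0.054]
contact_force: [0.7, -0.2, -3.6]
finger_gap: 0.372
```

```bash
python3 - <<'E'
from h import *
s=r.state();print(tcp()[:3,3],s['ee_rot'],s['q'],s['finger_gap'],s['contact_force'])
c=cam('wrist','w7');t=cam('top');sc=cam('scene')
for n,k in(('w',c),('t',t),('s',sc)):
  for b in blobs(mask(k,(8,180,150),(22,255,255)),15):
    X=onz(k,*b[1],.16)
    if .4<X[0]<.65 and .05<X[1]<.4: print(n,np.round(b[1],1),b[0],X)
E
```

```text
[0.37078049 0.13128175 0.29512587] [-3.14031117e+00  7.64709729e-04  5.37375167e-02] [ 5.35338719e-02 -7.39766742e-02  1.75170782e+00  1.28858231e-03
  1.46462657e+00  1.57045613e+00] 0.37234627297681516 [ 0.65238631 -0.23337953 -3.60862921]
t [208.8 212.6] [205 209   9   9  58] [0.52376911 0.33032625 0.16      ]
t [274.4 214.7] [271 213   8   4  25] [0.51019881 0.13130021 0.16      ]
s [392.4 163.6] [390 162   6   4  21] [0.52780367 0.32945592 0.16      ]
s [346.8 171.2] [344 169   7   5  26] [0.50924662 0.13007771 0.16      ]
```

View pics/w7.png

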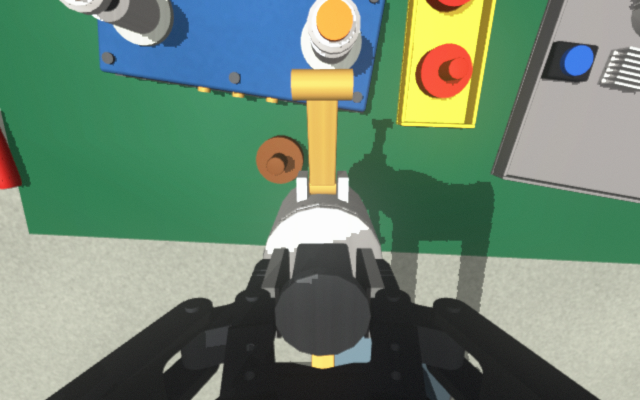

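```bash
python3 - <<'E'
from h import *
c=cam('wrist'); m=mask(c,(5,150,120),(24,255,255)).astype(np.uint8); m[64:]=0
cn,_=cv2.findContours(m,cv2.RETR_EXTERNAL,cv2.CHAIN_APPROX_NONE)
for k in cn:
  if len(k)>40:
    p=k[:,0]; q=p[p[:,1]>2]; e=cv2.fitEllipse(q); print(e, onz(c,*e[0],.16), 'edge pts',p.min(0),p.max(0))
T=tcp()
for z in(-.0385,): print('disc px if centred',proj(c,T[:3,3]+T[:3,:3]@[0,0,z]))
# tilt check: cup top / arm hinge px expected at tool z=-0.0015(cup top), arm hinge at x=+.034,z=.0285
for X in([.0295,0,.0015],[.034,0,.0285],[.034+.0537,0,-.0025]): print(X,proj(c,T[:3,3]+T[:3,:3]@X))
go(.503,.1305,.295)
E
```

```text
((442.95294189453125, 68.49662780761719), (44.458560943603516, 55.48078155517578), 59.264984130859375) [0.47676798 0.0409981  0.16      ] edge pts [417  44] [470  63]
((483.1861267089844, 23.842517852783203), (6.6548871994018555, 115.89601135253906), 9.39660358428955) [0.50974057 0.01570279 0.16      ] edge pts [474   0] [490  63]
((454.3204345703125, 9.795666694641113), (8.119453430175781, 28.574569702148438), 74.7696533203125) [0.5178912  0.03925393 0.16      ] edge pts [438   0] [473  16]
((407.3310546875, 29.847665786743164), (3.1959168910980225, 77.82221984863281), 5.9902238845825195) [0.50246324 0.07268687 0.16      ] edge pts [403   0] [412  63]
((332.89422607421875, 20.62389373779297), (34.204063415527344, 40.80348587036133), 3.120361566543579) [0.50558492 0.12984759 0.16      ] edge pts [316   0] [350  41]
disc px if centred (np.float64(325.1103183968733), np.float64(313.3989568361738))
[0.0295, 0, 0.0015] (np.float64(324.7299961395849), np.float64(205.29767516218254))
[0.034, 0, 0.0285] (np.float64(324.45497165477167), np.float64(181.92129153086614))
[0.0877, 0, -0.0025] (np.float64(325.28409836148586), np.float64(69.35362698979856))
[13.09, 0.59, 0.01]
```

>>> apply_moves:
  xyz:
    - [1,1,0]
    - [1.5,1.5,0]
    - [1.5,1.5,0]
    - [1.5,1.5,0]
    - [0.5,1,0]
    - [0,0,0]
    - [0,0,0]
    - [0,0,0]
    - [0,0,0]
    - [0,0,0]
  turn:
    - [0,0,0]
    - [0,0,0]
    - [0,0,0]
    - [0,0,0]
    - [0,0,0]
    - [0,0,0]
    - [0,0,0]
    - [0,0,0]
    - [0,0,0]
    - [0,0,0]
  fingers: [1,1,1,1,1,1,1,1,1,1]

```text
clock: 20.22
eef_pos: [0.4354, 0.0672, 0.2954]
ee_rot: [-3.141, -0.0, 0.052]
contact_force: [0.8, 0.2, -3.3]
finger_gap: 0.375
```

```bash
cat >> h.py <<'E'
def buttons(c,z=.16,win=((.44,.60),(.06,.40))):
    m=mask(c,(5,130,60),(26,255,255)).astype(np.uint8); cn,_=cv2.findContours(m,cv2.RETR_EXTERNAL,cv2.CHAIN_APPROX_NONE)
    for k in cn:
        if len(k)<20: continue
        h=cv2.convexHull(k); e=cv2.fitEllipse(k); X=onz(c,*e[0],z)
        if win[0][0]<X[0]<win[0][1] and win[1][0]<X[1]<win[1][1]: print('btn',np.round(e[0],1),np.round(e[1],1),k[:,0].min(0),k[:,0].max(0),np.round(X,4))
E
python3 - <<'E'
from h import *
print(tcp()[:3,3]); c=cam('wrist','w8'); t=cam('top'); buttons(c); print('top'); buttons(t); print(proj(c,(.505,.1305,.16)))
E
```

```text
[0.43544133 0.06720506 0.29544788]
btn [152.4 143.4] [1.9 9.4] [149 142] [158 144] [0.4697 0.2126 0.16  ]
btn [250.6 103.5] [32.6 35. ] [234  87] [267 121] [0.5062 0.1294 0.16  ]
btn [10.3 67.7] [25.6 37.5] [ 0 48] [24 83] [0.5237 0.3185 0.16  ]
top
btn [209.  212.9] [8.3 8.5] [205 209] [213 217] [0.523  0.3297 0.16  ]
(np.float64(249.22342258501038), np.float64(105.00266616772714))
```

View pics/w8.png

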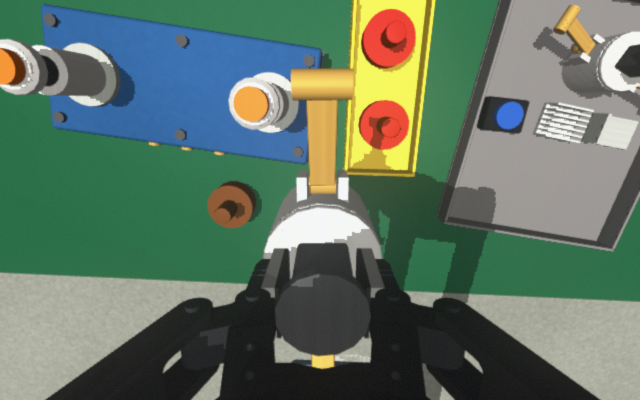

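>>> apply_moves:
  xyz:
    - [1,-0.8,0]
    - [1.5,-1.2,0]
    - [1.5,-1.2,0]
    - [1.5,-1.2,0]
    - [1.4,-1,0]
    - [0.5,-0.35,0]
    - [0,0,2]
    - [0,0,2]
    - [0,0,1.5]
    - [0,0,0]
  turn:
    - [0,0,0]
    - [0,0,0]
    - [0,0,0]
    - [0,0,0]
    - [0,0,0]
    - [0,0,0]
    - [0,0,0]
    - [0,0,0]
    - [0,0,0]
    - [0,0,0]
  fingers: [1,1,1,1,1,1,1,1,1,1]

```text
clock: 21.15
eef_pos: [0.5049, 0.1281, 0.2368]
ee_rot: [-3.142, 0.007, 0.051]
contact_force: [-0.1, -1.2, -3.9]
finger_gap: 0.375
```

```bash
python3 - <<'E'
from h import *
s=r.state(); print(tcp()[:3,3],s['ee_rot'],s['contact_force'],s['finger_gap'])
go(.506,.1285,.24)
E
```

```text
[0.50485315 0.1281387  0.23682475] [-3.1415018   0.00689504  0.05125735] [-0.07571638 -1.19621603 -3.93657399] 0.37520112818912277
[0.11, -0.03, -0.32]
```

Within about 1 mm. Descending slowly onto the rim and watching the force.

>>> apply_moves:
  xyz:
    - [0.1,0,0.3]
    - [0,0,0.8]
    - [0,0,0.5]
    - [0,0,0.4]
    - [0,0,0.3]
    - [0,0,0.3]
    - [0,0,0.3]
    - [0,0,0.3]
    - [0,0,0]
    - [0,0,0]
  turn:
    - [0,0,0]
    - [0,0,0]
    - [0,0,0]
    - [0,0,0]
    - [0,0,0]
    - [0,0,0]
    - [0,0,0]
    - [0,0,0]
    - [0,0,0]
    - [0,0,0]
  fingers: [1,1,1,1,1,1,1,1,1,1]

```text
clock: 21.98
eef_pos: [0.508, 0.1279, 0.2082]
ee_rot: [3.142, 0.0, 0.051]
contact_force: [0.4, -0.4, -3.2]
finger_gap: 0.374
```

```bash
python3 - <<'E'
from h import *
s=r.state(); print(tcp()[:3,3],s['ee_rot'],s['contact_force'],s['wrist_torque'],s['finger_gap'])
E
```

```text
[0.50797884 0.12790339 0.20820165] [3.14159014e+00 2.42002288e-04 5.07624361e-02] [ 0.3502486  -0.41428643 -3.23881139] [-0.01653244  0.00078349  0.04816582] 0.3744240775582994
```

No contact with the rim 4 mm past the port top, so it has entered. Continuing down to the button.

>>> apply_moves:
  xyz:
    - [0,0,0.4]
    - [0,0,0.6]
    - [0,0,0.6]
    - [0,0,0.6]
    - [0,0,0.6]
    - [0,0,0.5]
    - [0,0,0.4]
    - [0,0,0.2]
    - [0,0,0]
    - [0,0,0]
  turn:
    - [0,0,0]
    - [0,0,0]
    - [0,0,0]
    - [0,0,0]
    - [0,0,0]
    - [0,0,0]
    - [0,0,0]
    - [0,0,0]
    - [0,0,0]
    - [0,0,0]
  fingers: [1,1,1,1,1,1,1,1,1,1]

```text
clock: 22.82
eef_pos: [0.5073, 0.1282, 0.1685]
ee_rot: [-3.141, 0.002, 0.051]
contact_force: [-2.7, 3.2, -6.9]
finger_gap: 0.368
```

>>> apply_moves:
  xyz:
    - [0,0,0.2]
    - [0,0,0.2]
    - [0,0,0.2]
    - [0,0,0.2]
    - [0,0,0.2]
    - [0,0,0.1]
    - [0,0,0]
    - [0,0,0]
    - [0,0,0]
    - [0,0,0]
  turn:
    - [0,0,0]
    - [0,0,0]
    - [0,0,0]
    - [0,0,0]
    - [0,0,0]
    - [0,0,0]
    - [0,0,0]
    - [0,0,0]
    - [0,0,0]
    - [0,0,0]
  fingers: [1,1,1,1,1,1,1,1,1,1]

```text
clock: 23.65
eef_pos: [0.5078, 0.1285, 0.1604]
ee_rot: [-3.141, -0.001, 0.051]
contact_force: [-8.7, 4.8, 10.9]
finger_gap: 0.375
```

>>> apply_moves:
  xyz:
    - [-0.1,-0.05,0.1]
    - [0,0,0.1]
    - [0,0,0.1]
    - [0,0,0.1]
    - [0,0,0.1]
    - [0,0,0]
    - [0,0,0]
    - [0,0,0]
    - [0,0,0]
    - [0,0,0]
  turn:
    - [0,0,0]
    - [0,0,0]
    - [0,0,0]
    - [0,0,0]
    - [0,0,0]
    - [0,0,0]
    - [0,0,0]
    - [0,0,0]
    - [0,0,0]
    - [0,0,0]
  fingers: [1,1,1,1,1,1,1,1,1,1]

```text
clock: 24.48
eef_pos: [0.5078, 0.1286, 0.156]
ee_rot: [-3.141, -0.003, 0.051]
contact_force: [-6.6, 3.7, 12.5]
finger_gap: 0.372
```

>>> apply_moves:
  xyz:
    - [-0.1,0,0.1]
    - [0,0,0.1]
    - [0,0,0.1]
    - [0,0,0.1]
    - [0,0,0]
    - [0,0,0]
    - [0,0,0]
    - [0,0,0]
    - [0,0,0]
    - [0,0,0]
  turn:
    - [0,0,0]
    - [0,0,0]
    - [0,0,0]
    - [0,0,0]
    - [0,0,0]
    - [0,0,0]
    - [0,0,0]
    - [0,0,0]
    - [0,0,0]
    - [0,0,0]
  fingers: [1,1,1,1,1,1,1,1,1,1]

```text
clock: 25.32
eef_pos: [0.5077, 0.1286, 0.1554]
ee_rot: [3.141, -0.007, 0.051]
contact_force: [-12.5, 2.2, 33.6]
finger_gap: 0.375
```

The force jumped to 34 N over the last 0.6 mm, so the cap is bottomed. Releasing and rising clear.

>>> apply_moves:
  xyz:
    - [0.1,0,-0.3]
    - [0,0,0]
    - [0,0,0]
    - [0,0,0]
    - [0,0,0]
    - [0,0,-1.5]
    - [0,0,-3]
    - [0,0,-3]
    - [0,0,-3]
    - [0,0,-3]
  turn:
    - [0,0,0]
    - [0,0,0]
    - [0,0,0]
    - [0,0,0]
    - [0,0,0]
    - [0,0,0]
    - [0,0,0]
    - [0,0,0]
    - [0,0,0]
    - [0,0,0]
  fingers: [1,6,6,6,6,6,6,6,6,6]

```text
clock: 26.15
eef_pos: [0.5071, 0.128, 0.2884]
ee_rot: [3.141, 0.0, 0.051]
contact_force: [0.8, 0.3, -0.6]
finger_gap: 0.706
```

>>> apply_moves:
  xyz:
    - [-2,0,-1]
    - [-3,0,0]
    - [-3,0,0]
    - [-3,0,0]
    - [-1,0,0]
    - [0,0,0]
    - [0,0,0]
    - [0,0,0]
    - [0,0,0]
    - [0,0,0]
  turn:
    - [0,0,0]
    - [0,0,0]
    - [0,0,0]
    - [0,0.1,0]
    - [0,0.12,0]
    - [0,0.12,0]
    - [0,0.12,0]
    - [0,0.12,0]
    - [0,0.12,0]
    - [0,0.085,0]
  fingers: [3,0,0,0,0,0,0,0,0,0]

```text
clock: 26.98
eef_pos: [0.3861, 0.1221, 0.2959]
ee_rot: [3.14, -0.791, 0.052]
contact_force: [0.5, 0.4, -0.5]
finger_gap: 0.0
```

```bash
cat >> h.py <<'E'
def rel(px,py,ang,hz=.129):
    "rho (signed along arm dir), tangential, z in mm rel. port axis"
    p=tcp()[:3,3]; c,s=np.cos(ang),np.sin(ang); d=p[:2]-[px,py]
    S=r.state(); print('rho %.1f tan %.1f z %.1f'%(1e3*(d[0]*c+d[1]*s),1e3*(-d[0]*s+d[1]*c),1e3*p[2]),'zaxis',np.round(tcp()[:3,2],3),'F',np.round(S['contact_force'],1),'gap',round(S['finger_gap'],3))
E
python3 - <<'E'
from h import *
rel(.5075,.1287,.051); s=cam('scene'); t=cam('top'); w=cam('wrist')
a=cv2.resize(s['bgr'][130:230,290:440],(600,400),interpolation=cv2.INTER_CUBIC); 
cv2.imwrite('pics/s9.png',np.hstack([a[:,:400],cv2.resize(w['bgr'],(400,250))[:250].repeat(1,0) if False else cv2.copyMakeBorder(cv2.resize(w['bgr'],(400,250)),0,150,0,0,0)]))
E
```

```text
rho -121.6 tan -0.4 z 295.9 zaxis [ 0.71   0.035 -0.703] F [ 0.5  0.4 -0.5] gap 0.0
```

View pics/s9.png

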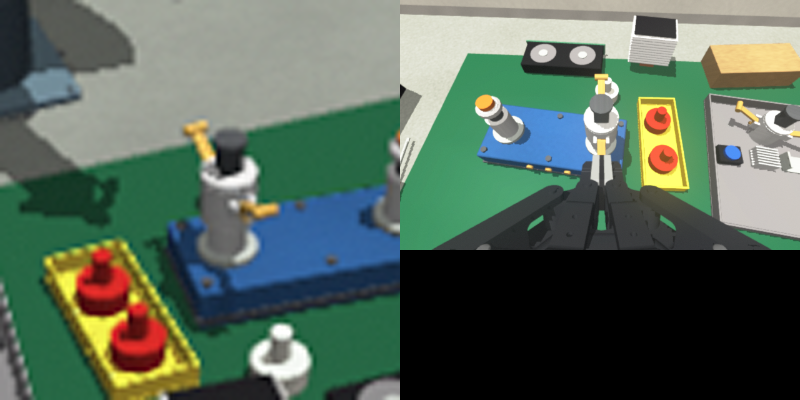

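Cap 1 sits square on port B with its arms along my approach, and both covers are upright in the tray. Swinging the near arm down.

>>> apply_moves:
  xyz:
    - [-0.8,0,2]
    - [-1,0,3]
    - [-1,0,3]
    - [-1,0,2.5]
    - [-0.4,0,1]
    - [-0.9,0,1.2]
    - [-0.9,0,0.2]
    - [-0.9,0,0.15]
    - [-0.9,0,0.15]
    - [-0.7,0,0.6]
  turn:
    - [0,0,0]
    - [0,0,0]
    - [0,0,0]
    - [0,0,0]
    - [0,0,0]
    - [0,0,0]
    - [0,0,0]
    - [0,0,0]
    - [0,0,0]
    - [0,0,0]
  fingers: [0,0,0,0,0,0,0,0,0,0]

```text
clock: 27.97
eef_pos: [0.4169, 0.1071, 0.1665]
ee_rot: [-3.114, -0.758, 0.052]
contact_force: [0.2, 0.8, -0.4]
finger_gap: -0.002
```

>>> apply_moves:
  xyz:
    - [-0.7,0,0.6]
    - [-0.7,0,0.6]
    - [-0.5,0,1.2]
    - [-0.5,0,1.3]
    - [0.2,0,1.4]
    - [0.3,0,1.4]
    - [0,0,0]
    - [0,0,0]
    - [0,0,0]
    - [0,0,0]
  turn:
    - [0,0,0]
    - [0,0,0]
    - [0,0,0]
    - [0,0,0]
    - [0,0,0]
    - [0,0,0]
    - [0,0,0]
    - [0,0,0]
    - [0,0,0]
    - [0,0,0]
  fingers: [0,0,0,0,0,0,0,0,0,0]

```text
clock: 28.8
eef_pos: [0.4331, 0.1054, 0.1254]
ee_rot: [-3.096, -0.76, 0.053]
contact_force: [-0.6, -0.2, 1.2]
finger_gap: 0.001
```

```bash
python3 - <<'E'
from h import *
rel(.5075,.1287,.051)
E
```

```text
rho -75.5 tan -19.4 z 125.4 zaxis [ 0.685  0.082 -0.724] F [-0.6 -0.2  1.2] gap 0.001
```

```bash
python3 - <<'E'
from h import *
s=r.state(); print(np.round(s['q'],3),np.round(s['joint_vel'],3),s['contact_force']); print([a for a in dir(r) if a[0]!='_'])
E
```

```text
[-0.188 -0.079  2.556  1.899  0.222 -0.514] [-0.002 -0.012  0.012  0.025 -0.005 -0.023] [-0.60568662 -0.16606002  1.20183786]
['MotionError', 'pinch_z', 'sign_off', 'state']
```

The near side is limited by joints: q5 is at 0.22 and q3 at 2.56, so 45° is too much tilt there. I'll fit the arm's link lengths from the logged states and find a tilt that is reachable; about 20° is enough to clear the cap.

```bash
cat > ik.py <<'E'
from h import *
from scipy.optimize import least_squares
S=[([.3774,.3416,1.2530,0,1.5468,-.9343],[.5201,.3254,.3007],[3.141,0,2.882]),([-.6963,.098,1.569,0,1.4744,-.4478],[.43205,-.21675,.2985],[3.141,0,1.322]),
([.0535,-.074,1.7517,.001,1.4646,1.5705],[.37078,.13128,.2951],[-3.1403,.0008,.0537]),([1.1072,.2594,1.5361,0,1.348,-.2028],[.14157,.5309,.2305],[-3.1397,0,2.8808]),
([-.188,-.079,2.556,1.899,.222,-.514],[.4331,.1054,.1254],[-3.096,-.76,.053])]
A=[];b=[]
for q,p,e in S:
    z=R.from_euler('xyz',e).as_matrix()[:,2]; c,s=np.cos(q[0]),np.sin(q[0]); s2,c2,s3,c3=np.sin(q[1]),np.cos(q[1]),np.sin(q[1]+q[2]),np.cos(q[1]+q[2])
    A+=[[1,0,s2,s3,c3,c*z[0]+s*z[1]],[0,1,c2,c3,-s3,z[2]]]; b+=[c*p[0]+s*p[1],p[2]]
    if __name__=='__main__': print('d',-s*p[0]+c*p[1])
K,res,rk,_=np.linalg.lstsq(np.array(A),np.array(b),rcond=None)
def solve(p,tau,d=.11):
    "tool z tilted tau rad outward (pointing away from base) from down, in the arm plane"
    r_=np.hypot(*p[:2]); Rr=np.sqrt(r_*r_-d*d)
    f=lambda x:[K[0]+K[2]*np.sin(x[0])+K[3]*np.sin(x[0]+x[1])+K[4]*np.cos(x[0]+x[1])+K[5]*np.sin(tau)-Rr, K[1]+K[2]*np.cos(x[0])+K[3]*np.cos(x[0]+x[1])-K[4]*np.sin(x[0]+x[1])-K[5]*np.cos(tau)-p[2]]
    o=least_squares(f,[0.2,1.6]); x=o.x; return np.round([x[0],x[1],np.pi-tau-x[0]-x[1],o.cost],3)
E
python3 - <<'E'
from ik import *
import runpy; runpy.run_path('ik.py',run_name='__main__')
print('K',K.round(3),'res',(np.array(A)@K-b).round(4),rk)
for n,px,py in(('B',.5075,.1287),('A',.524,.329)):
  q1=np.arctan2(py,px)-np.arcsin(.11/np.hypot(px,py)); u=np.array([np.cos(q1),np.sin(q1)])
  print(n,'plane ang',q1)
  for sg in(-1,1):
    for tau in((.17,.26,.35,.44) if sg<0 else (-.35,-.6)):
      for rho,z in((85,150),(52,80)):
        P=np.array([px,py])+sg*rho/1e3*u; print(sg*rho,z,tau,solve([*P,z/1e3],tau))
E
```

```text
d 0.11084097476226426
d 0.11081462948188073
d 0.11126489831113004
d 0.11077404206784117
d 0.1844868631268747
K [0.    0.221 0.534 0.426 0.06  0.353] res [-0.     -0.      0.0001  0.     -0.      0.      0.     -0.     -0.
  0.    ] 6
B plane ang 0.03668489508629014
-85 150 0.17 [0.041 2.029 0.902 0.   ]
-52 80 0.17 [0.204 2.052 0.716 0.   ]
-85 150 0.26 [-0.007  2.098  0.791  0.   ]
-52 80 0.26 [0.167 2.125 0.59  0.   ]
-85 150 0.35 [-0.051  2.168  0.675  0.   ]
-52 80 0.35 [0.137 2.199 0.456 0.   ]
-85 150 0.44 [-0.089  2.239  0.552  0.   ]
-52 80 0.44 [0.116 2.273 0.313 0.   ]
85 150 -0.35 [0.645 1.182 1.665 0.   ]
52 80 -0.35 [0.652 1.354 1.486 0.   ]
85 150 -0.6 [0.821 0.95  1.971 0.   ]
52 80 -0.6 [0.819 1.132 1.79  0.   ]
A plane ang 0.3819192132680742
-85 150 0.17 [0.209 1.829 0.934 0.   ]
-52 80 0.17 [0.351 1.834 0.787 0.   ]
-85 150 0.26 [0.165 1.905 0.812 0.   ]
-52 80 0.26 [0.314 1.913 0.654 0.   ]
-85 150 0.35 [0.126 1.981 0.685 0.   ]
-52 80 0.35 [0.285 1.991 0.516 0.   ]
-85 150 0.44 [0.093 2.057 0.552 0.   ]
-52 80 0.44 [0.263 2.068 0.37  0.   ]
85 150 -0.35 [0.835 0.824 1.832 0.   ]
52 80 -0.35 [0.816 1.034 1.642 0.   ]
85 150 -0.6 [1.057 0.47  2.214 0.   ]
52 80 -0.6 [1.008 0.74  1.993 0.   ]
```

>>> apply_moves:
  xyz:
    - [0,0,-0.5]
    - [0,0,-1]
    - [0,0,-1]
    - [0,0,-1]
    - [0,0,-1.5]
    - [0,0,-1.5]
    - [0,0,-1.5]
    - [0,0,-1.5]
    - [0,0,-1.5]
    - [0,0,-1.5]
  turn:
    - [0,0,0]
    - [0,0,0]
    - [0,0,0]
    - [0,0,0]
    - [0,-0.05,0]
    - [0,-0.06,0]
    - [0,-0.06,0]
    - [0,-0.06,0]
    - [0,-0.06,0]
    - [0,-0.06,0]
  fingers: [0,0,0,0,0,0,0,0,0,0]

```text
clock: 29.63
eef_pos: [0.3744, 0.1064, 0.2012]
ee_rot: [-3.082, -0.523, 0.077]
contact_force: [0.4, 1.0, 0.2]
finger_gap: -0.002
```

```bash
cat >> h.py <<'E'
def plan(px,py,ang,rho,z,tau,tan=0,note=''):
    "total shift (cm, in the TARGET tool axes) and turn (rotvec, tool axes) to reach arm-plane pose; tool x along +ang"
    T=tcp(); c,s=np.cos(ang),np.sin(ang); X=np.array([c,s,0]);Y=np.array([s,-c,0]);Dn=np.array([0,0,-1.])
    G=np.stack([np.cos(tau)*X-np.sin(tau)*Dn,Y,np.sin(tau)*X+np.cos(tau)*Dn],1)
    w=R.from_matrix(T[:3,:3].T@G).as_rotvec(); g=np.array([px,py,0])+X*rho/1e3+np.array([-s,c,0])*tan/1e3+[0,0,z/1e3]
    print(note,'turn',w.round(3),'then shift(target axes)',(G.T@(g-T[:3,3])*100).round(2),'shift(present axes)',(T[:3,:3].T@(g-T[:3,3])*100).round(2))
E
python3 - <<'E'
from h import *
print(r.state()['q'].round(3)); rel(.5075,.1287,.051); plan(.5075,.1287,.045,-100,240,.35)
E
```

```text
[-0.204 -0.369  2.316  0.299  0.726  1.097]
rho -134.0 tan -15.5 z 201.2 zaxis [ 0.492  0.098 -0.865] F [0.4 1.  0.2] gap -0.002
 turn [-0.073 -0.172  0.034] then shift(target axes) [ 4.52 -1.63 -2.48] shift(present axes) [ 4.92 -1.62 -1.54]
```

>>> apply_moves:
  xyz:
    - [0,0,0]
    - [0,0,0]
    - [1,-0.4,-0.6]
    - [1.5,-0.5,-0.8]
    - [1.5,-0.5,-0.8]
    - [0.5,-0.2,-0.3]
    - [0,0,0]
    - [0,0,0]
    - [0,0,0]
    - [0,0,0]
  turn:
    - [-0.037,-0.086,0.017]
    - [-0.036,-0.086,0.017]
    - [0,0,0]
    - [0,0,0]
    - [0,0,0]
    - [0,0,0]
    - [0,0,0]
    - [0,0,0]
    - [0,0,0]
    - [0,0,0]
  fingers: [0,0,0,0,0,0,0,0,0,0]

```text
clock: 30.47
eef_pos: [0.4068, 0.1252, 0.239]
ee_rot: [-3.131, -0.364, 0.049]
contact_force: [0.4, 0.5, 0.8]
finger_gap: -0.002
```

```bash
python3 - <<'E'
from h import *
print(r.state()['q'].round(3)); rel(.5075,.1287,.045); plan(.5075,.1287,.045,-95,165,.35)
w=cam('wrist')['bgr'];s=cam('scene')['bgr']
cv2.imwrite('pics/w10.png',np.hstack([w[0:400,160:480],cv2.resize(s[140:220,310:390],(400,400),interpolation=cv2.INTER_CUBIC)]))
E
```

```text
[ 0.016 -0.208  2.056  0.029  0.93   1.522]
rho -100.7 tan 1.1 z 239.0 zaxis [ 0.355  0.028 -0.934] F [0.4 0.5 0.8] gap -0.002
 turn [-0.012 -0.014  0.004] then shift(target axes) [-2.    0.11  7.15] shift(present axes) [-2.1   0.19  7.12]
```

View pics/w10.png

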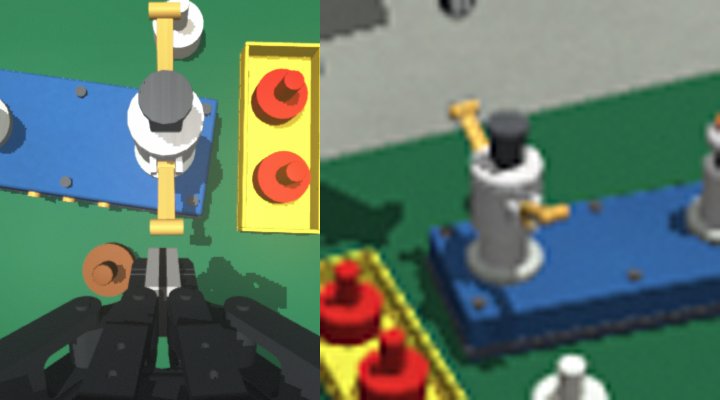

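The near arm is still open and the finger pair is lined up with it (u≈165). Repeating the arc with 20° of tilt.

>>> apply_moves:
  xyz:
    - [0,0,2]
    - [0,0,3]
    - [0,0,1.3]
    - [-0.3,0,0.8]
    - [-0.3,0,0.7]
    - [-0.6,0,1]
    - [-0.6,0,1]
    - [-0.7,0,1.3]
    - [-0.7,0,1.3]
    - [0,0,0]
  turn:
    - [0,0,0]
    - [0,0,0]
    - [0,0,0]
    - [0,0,0]
    - [0,0,0]
    - [0,0,0]
    - [0,0,0]
    - [0,0,0]
    - [0,0,0]
    - [0,0,0]
  fingers: [0,0,0,0,0,0,0,0,0,0]

```text
clock: 31.4
eef_pos: [0.4201, 0.1276, 0.1104]
ee_rot: [-3.13, -0.361, 0.049]
contact_force: [-0.7, -0.6, -0.5]
finger_gap: 0.001
```

>>> apply_moves:
  xyz:
    - [0.05,0,1]
    - [0.05,0,1]
    - [0.04,0,0.7]
    - [0.6,0,0.6]
    - [0.6,0,0.6]
    - [0.7,0,0.6]
    - [0.2,0,0.1]
    - [0,0,0]
    - [0,0,0]
    - [0,0,0]
  turn:
    - [0,0,0]
    - [0,0,0]
    - [0,0,0]
    - [0,0,0]
    - [0,0,0]
    - [0,0,0]
    - [0,0,0]
    - [0,0,0]
    - [0,0,0]
    - [0,0,0]
  fingers: [0,0,0,0,0,0,0,0,0,0]

```text
clock: 32.23
eef_pos: [0.4584, 0.1302, 0.0768]
ee_rot: [-3.13, -0.362, 0.05]
contact_force: [-6.1, -0.6, 0.2]
finger_gap: 0.0
```

```bash
python3 - <<'E'
from h import *
print(r.state()['q'].round(3)); rel(.5075,.1287,.045); plan(.5075,.1287,.045,-46,78,.364)
E
```

```text
[0.027 0.144 2.208 0.047 0.429 1.507]
rho -49.0 tan 3.7 z 76.8 zaxis [ 0.353  0.029 -0.935] F [-6.1 -0.6  0.2] gap 0.0
 turn [-0.013  0.002  0.005] then shift(target axes) [ 0.32  0.37 -0.01] shift(present axes) [ 0.32  0.37 -0.01]
```

>>> apply_moves:
  xyz:
    - [0.1,0,0.05]
    - [0.1,0,0.05]
    - [0.1,0,0]
    - [0,0,0]
    - [0,0,0]
    - [0,0,0]
    - [0,0,0]
    - [0,0,0]
    - [0,0,0]
    - [0,0,0]
  turn:
    - [0,0,0]
    - [0,0,0]
    - [0,0,0]
    - [0,0,0]
    - [0,0,0]
    - [0,0,0]
    - [0,0,0]
    - [0,0,0]
    - [0,0,0]
    - [0,0,0]
  fingers: [0,0,0,0,0,0,0,0,0,0]

```text
clock: 33.07
eef_pos: [0.4591, 0.1305, 0.0761]
ee_rot: [-3.13, -0.358, 0.05]
contact_force: [-12.6, -1.8, 5.6]
finger_gap: 0.002
```

At the stop: 13 N with only 0.7 mm of movement. Retreating outward and up, then tilting the other way for the far arm.

>>> apply_moves:
  xyz:
    - [-0.5,0,-0.2]
    - [-1,0,-0.35]
    - [-1.3,0,-0.5]
    - [-1.3,0,-0.5]
    - [0.7,0,-1.8]
    - [1,0,-2.8]
    - [1,0,-2.8]
    - [1,0,-2.8]
    - [1,0,-2.8]
    - [1,0,-2.8]
  turn:
    - [0,0,0]
    - [0,0,0]
    - [0,0,0]
    - [0,0,0]
    - [0,0,0]
    - [0,0,0]
    - [0,0,0]
    - [0,0,0]
    - [0,0,0]
    - [0,0,0]
  fingers: [0,0,0,0,0,0,0,0,0,0]

```text
clock: 33.9
eef_pos: [0.4161, 0.1261, 0.248]
ee_rot: [-3.13, -0.369, 0.05]
contact_force: [0.7, -0.3, -1.0]
finger_gap: 0.004
```

>>> apply_moves:
  xyz:
    - [1,0,-2.5]
    - [0,0,0]
    - [0,0,0]
    - [0,0,0]
    - [0,0,0]
    - [0,0,0]
    - [0,0,0]
    - [0,0,0]
    - [0,0,0]
    - [0,0,0]
  turn:
    - [0,0,0]
    - [0,-0.1,0]
    - [0,-0.12,0]
    - [0,-0.12,0]
    - [0,-0.12,0]
    - [0,-0.12,0]
    - [0,-0.12,0]
    - [0,-0.11,0]
    - [0,0,0]
    - [0,0,0]
  fingers: [0,0,0,0,0,0,0,0,0,0]

```text
clock: 34.73
eef_pos: [0.4174, 0.1257, 0.2707]
ee_rot: [-3.13, 0.445, 0.059]
contact_force: [-0.4, 0.8, -0.1]
finger_gap: -0.001
```

```bash
python3 - <<'E'
from h import *
print(r.state()['q'].round(3)); rel(.5075,.1287,.045); plan(.5075,.1287,.045,100,250,-.45)
E
```

```text
[3.400e-02 3.180e-01 1.442e+00 1.000e-03 1.827e+00 1.549e+00]
rho -90.1 tan 1.1 z 270.7 zaxis [-0.43  -0.013 -0.902] F [-0.4  0.8 -0.1] gap -0.001
 turn [-0.006 -0.005  0.012] then shift(target axes) [18.02  0.11 -6.41] shift(present axes) [18.05  0.29 -6.32]
```

>>> apply_moves:
  xyz:
    - [1.5,0,-0.6]
    - [3,0.05,-1]
    - [3,0.05,-1]
    - [3,0.05,-1]
    - [3,0.05,-1]
    - [3,0.05,-1]
    - [1.5,0,-0.7]
    - [0.3,0,1.5]
    - [0.4,0,3]
    - [0.4,0,2.7]
  turn:
    - [0,0,0]
    - [0,0,0]
    - [0,0,0]
    - [0,0,0]
    - [0,0,0]
    - [0,0,0]
    - [0,0,0]
    - [0,0,0]
    - [0,0,0]
    - [0,0,0]
  fingers: [0,0,0,0,0,0,0,0,0,0]

```text
clock: 35.57
eef_pos: [0.5853, 0.1335, 0.184]
ee_rot: [-3.13, 0.436, 0.059]
contact_force: [0.5, 0.4, -0.7]
finger_gap: 0.001
```

```bash
python3 - <<'E'
from h import *
rel(.5075,.1287,.045); plan(.5075,.1287,.045,78,180,-.45)
E
```

```text
rho 77.9 tan 1.3 z 184.0 zaxis [-0.422 -0.013 -0.907] F [ 0.5  0.4 -0.7] gap 0.001
 turn [-0.006 -0.014  0.013] then shift(target axes) [0.18 0.13 0.36] shift(present axes) [0.17 0.14 0.36]
```

>>> apply_moves:
  xyz:
    - [0.4,0,0.9]
    - [0.4,0,0.8]
    - [0.6,0,0.9]
    - [0.7,0,1]
    - [0.8,0,1.2]
    - [0.8,0,1.2]
    - [0.1,0,1]
    - [0,0,1]
    - [0,0,0.7]
    - [-0.4,0,0.5]
  turn:
    - [0,0,0]
    - [0,0,0]
    - [0,0,0]
    - [0,0,0]
    - [0,0,0]
    - [0,0,0]
    - [0,0,0]
    - [0,0,0]
    - [0,0,0]
    - [0,0,0]
  fingers: [0,0,0,0,0,0,0,0,0,0]

```text
clock: 36.4
eef_pos: [0.5749, 0.1339, 0.0834]
ee_rot: [-3.13, 0.446, 0.059]
contact_force: [1.0, 0.7, 0.1]
finger_gap: 0.001
```

>>> apply_moves:
  xyz:
    - [-0.6,0,0.6]
    - [-0.6,0,0.6]
    - [-0.4,0,0.4]
    - [-0.2,0,0.1]
    - [-0.1,0,0]
    - [0,0,0]
    - [0,0,0]
    - [0,0,0]
    - [0,0,0]
    - [0,0,0]
  turn:
    - [0,0,0]
    - [0,0,0]
    - [0,0,0]
    - [0,0,0]
    - [0,0,0]
    - [0,0,0]
    - [0,0,0]
    - [0,0,0]
    - [0,0,0]
    - [0,0,0]
  fingers: [0,0,0,0,0,0,0,0,0,0]

```text
clock: 37.23
eef_pos: [0.5531, 0.1327, 0.0774]
ee_rot: [-3.13, 0.44, 0.059]
contact_force: [5.0, 0.0, -3.9]
finger_gap: -0.001
```

```bash
python3 - <<'E'
from h import *
rel(.5075,.1287,.045); plan(.5075,.1287,.045,47,78,-.44)
E
```

```text
rho 45.8 tan 1.9 z 77.4 zaxis [-0.425 -0.013 -0.905] F [ 5.   0.  -3.9] gap -0.001
 turn [-0.006 -0.     0.012] then shift(target axes) [ 0.09  0.19 -0.1 ] shift(present axes) [ 0.08  0.19 -0.11]
```

>>> apply_moves:
  xyz:
    - [-0.1,0,0.05]
    - [-0.1,0,0.05]
    - [-0.1,0,0.05]
    - [0,0,0]
    - [0,0,0]
    - [0,0,0]
    - [0,0,0]
    - [0,0,0]
    - [0,0,0]
    - [0,0,0]
  turn:
    - [0,0,0]
    - [0,0,0]
    - [0,0,0]
    - [0,0,0]
    - [0,0,0]
    - [0,0,0]
    - [0,0,0]
    - [0,0,0]
    - [0,0,0]
    - [0,0,0]
  fingers: [0,0,0,0,0,0,0,0,0,0]

```text
clock: 38.07
eef_pos: [0.5525, 0.1326, 0.0772]
ee_rot: [-3.13, 0.433, 0.058]
contact_force: [11.5, 0.7, -5.2]
finger_gap: -0.002
```

>>> apply_moves:
  xyz:
    - [0.5,0,-0.2]
    - [0.9,0,-0.4]
    - [1.2,0,-0.6]
    - [1.2,0,-0.6]
    - [-0.8,0,-1.8]
    - [-1.3,0,-2.7]
    - [-1.3,0,-2.7]
    - [-1.3,0,-2.7]
    - [-1.3,0,-2.7]
    - [-1.3,0,-2.7]
  turn:
    - [0,0,0]
    - [0,0,0]
    - [0,0,0]
    - [0,0,0]
    - [0,0,0]
    - [0,0,0]
    - [0,0,0]
    - [0,0,0]
    - [0,0,0]
    - [0,0,0]
  fingers: [0,0,0,0,0,0,0,0,0,0]

```text
clock: 38.9
eef_pos: [0.5892, 0.133, 0.2486]
ee_rot: [-3.13, 0.445, 0.059]
contact_force: [-0.6, -0.1, 0.3]
finger_gap: 0.005
```

```bash
python3 - <<'E'
from h import *
rel(.5075,.1287,.045)
w=cam('wrist')['bgr'];s=cam('scene')['bgr'];t=cam('top')
for b in blobs(mask(t,(15,90,90),(25,230,255))&(np.arange(640)>355)[None,:],40): print('brass',np.round(b[1],1),b[0], onz(t,*b[1],.06).round(3))
cv2.imwrite('pics/w11.png',np.hstack([w[0:400,200:520],cv2.resize(s[140:220,310:390],(400,400),interpolation=cv2.INTER_CUBIC)]))
E
```

```text
rho 81.8 tan 0.6 z 248.6 zaxis [-0.431 -0.014 -0.902] F [-0.6 -0.1  0.3] gap 0.005
brass [393.1 142.5] [ 359  125   69   36 1878] [ 0.76 -0.26  0.06]
brass [375.1 191.6] [367 185  18  13  93] [ 0.593 -0.19   0.06 ]
brass [411.5 206.4] [401 203  20  10  97] [ 0.54  -0.305  0.06 ]
```

View pics/w11.png

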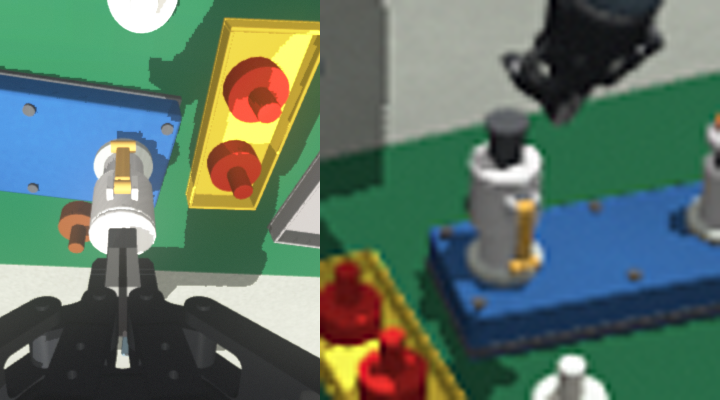

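Both arms of cap 1 hang down: the far one shows at (523,235), and the near one was pressed to its stop. Cap 2 has not moved (brass at (375,192) and (411,206)). Heading to it.

>>> apply_moves:
  xyz:
    - [0,0,0]
    - [0,0,0]
    - [0,0,0]
    - [0,0,0]
    - [-0.3,1.5,-0.5]
    - [-0.4,3,-0.5]
    - [-0.4,3,-0.5]
    - [-0.4,3,-0.5]
    - [-0.4,3,-0.5]
    - [-0.4,3,-0.5]
  turn:
    - [0,0.11,0]
    - [0,0.11,0]
    - [0,0.11,0]
    - [0,0.11,0]
    - [0,0,0]
    - [0,0,0]
    - [0,0,0]
    - [0,0,0]
    - [0,0,0]
    - [0,0,0]
  fingers: [0,0,0,0,3,6,8.5,8.5,8.5,8.5]

```text
clock: 39.88
eef_pos: [0.5746, -0.0342, 0.2738]
ee_rot: [-3.13, 0.007, 0.054]
contact_force: [-0.3, -0.0, -0.6]
finger_gap: 0.842
```

>>> apply_moves:
  xyz:
    - [-0.4,3,-0.5]
    - [-0.4,3,-0.5]
    - [-0.4,3,-0.5]
    - [-0.4,3,0]
    - [-0.3,3,0]
    - [-0.3,3,0]
    - [-0.3,2,0]
    - [0,1,0]
    - [0,0,0]
    - [0,0,0]
  turn:
    - [0,0,0]
    - [0,0,0]
    - [0,0,0]
    - [0,0,0]
    - [0,0,0]
    - [0,0,0]
    - [0,0,-0.1]
    - [0,0,-0.12]
    - [0,0,-0.12]
    - [0,0,-0.12]
  fingers: [8.5,8.5,8.5,8.5,8.5,8.5,8.5,8.5,8.5,8.5]

```text
clock: 40.72
eef_pos: [0.5623, -0.245, 0.2858]
ee_rot: [-3.126, 0.001, 0.518]
contact_force: [0.5, -0.4, -0.3]
finger_gap: 0.992
```

>>> apply_moves:
  xyz:
    - [0,0,0]
    - [0,0,0]
    - [0,0,0]
    - [0,0,0]
    - [0,0,0]
    - [0,0,0]
    - [0,0,0]
    - [0,0,0]
    - [0,0,0]
    - [0,0,0]
  turn:
    - [0,0,-0.12]
    - [0,0,-0.12]
    - [0,0,-0.12]
    - [0,0,-0.12]
    - [0,0,-0.12]
    - [0,0,-0.02]
    - [0,0,0]
    - [0,0,0]
    - [0,0,0]
    - [0,0,0]
  fingers: [8.5,8.5,8.5,8.5,8.5,8.5,8.5,8.5,8.5,8.5]

```text
clock: 41.55
eef_pos: [0.5633, -0.2444, 0.2879]
ee_rot: [-3.133, -0.007, 1.132]
contact_force: [-0.4, 0.8, -0.1]
finger_gap: 0.994
```

```bash
python3 - <<'E'
from h import *
s=r.state();print(tcp()[:3,3],s['ee_rot'],s['q'].round(2)); go(.5665,-.247,.0645,jaw=-24.85)
c=cam('wrist','w12'); print(proj(c,(.5665,-.2473,.105)))
for b in blobs(mask(c,(15,90,90),(25,230,255)),80):
  X=onz(c,*b[1],.06)
  if .5<X[0]<.65 and -.35<X[1]<-.15: print('brass',np.round(b[1],1),b[0],b[2],np.round(X,3))
E
```

```text
[ 0.56331068 -0.24437236  0.28786829] [-3.13257279 -0.00740492  1.13224367] [-0.59  0.35  1.27  0.01  1.53 -0.16]
[-0.27, 0.6, 22.33] ('wz', -0.005, 'jaw now', -25.1)
(np.float64(327.73987379790964), np.float64(181.10874966241698))
brass [329.3 120.1] [319  98  22  49 584] ((329.5, 122.0), (48.0, 21.0), 90.0) [ 0.593 -0.195  0.06 ]
brass [328.6 227. ] [319 199  20  48 529] ((328.5, 222.5), (47.0, 19.0), 90.0) [ 0.539 -0.309  0.06 ]
```

View pics/w12.png

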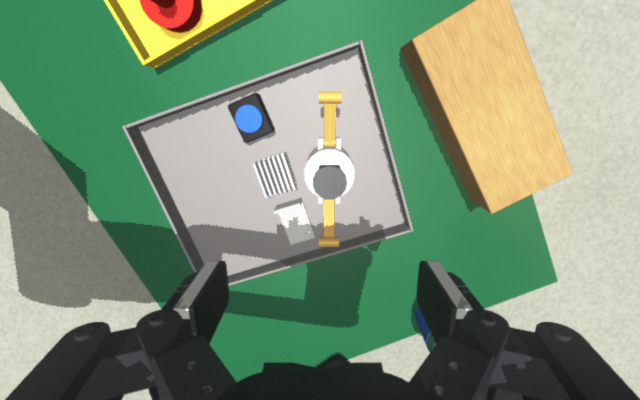

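The disc is at (330,182) and the arms lie along u=329, so the jaws are aligned. Descending.

>>> apply_moves:
  xyz:
    - [-0.3,0.7,1.5]
    - [0,0,3]
    - [0,0,3]
    - [0,0,3]
    - [0,0,3]
    - [0,0,3]
    - [0,0,2.5]
    - [0,0,2]
    - [0,0,0.9]
    - [0,0,0.3]
  turn:
    - [-0.009,0.003,0]
    - [0,0,0]
    - [0,0,0]
    - [0,0,0]
    - [0,0,0]
    - [0,0,0]
    - [0,0,0]
    - [0,0,0]
    - [0,0,0]
    - [0,0,0]
  fingers: [8.5,8.5,8.5,8.5,8.5,8.5,8.5,8.5,8.5,8.5]

```text
clock: 42.43
eef_pos: [0.5684, -0.2474, 0.0641]
ee_rot: [-3.138, -0.011, 1.133]
contact_force: [-0.3, 0.2, 0.3]
finger_gap: 0.999
```

>>> apply_moves:
  xyz:
    - [0,0,0]
    - [0,0,0]
    - [0,0,0]
    - [0,0,0]
    - [0,0,0]
    - [0,0,0]
    - [0,0,0]
    - [0,0,0]
    - [0,0,0]
    - [0,0,0]
  turn:
    - [0,0,0]
    - [0,0,0]
    - [0,0,0]
    - [0,0,0]
    - [0,0,0]
    - [0,0,0]
    - [0,0,0]
    - [0,0,0]
    - [0,0,0]
    - [0,0,0]
  fingers: [8.5,5,2,1,1,1,1,1,1,1]
  newtons: 90

```text
clock: 43.27
eef_pos: [0.5698, -0.2484, 0.0674]
ee_rot: [3.139, -0.01, 1.134]
contact_force: [-2.2, -0.4, 5.1]
finger_gap: 0.39
```

```bash
python3 - <<'E'
from h import *
s=r.state();print(tcp()[:3,3],s['ee_rot'],s['contact_force'],s['finger_gap'],s['q'].round(2))
E
```

```text
[ 0.56981744 -0.24836964  0.06743371] [ 3.1393745  -0.01003522  1.13381593] [-2.24088571 -0.35164579  5.11258316] 0.3897780506078375 [-0.6   0.53  1.56  0.01  1.06 -0.16]
```

Gripped (33 mm again, TCP 63.4 mm above the cap origin). Lifting, turning for port A and looking from beside it.

>>> apply_moves:
  xyz:
    - [0,0,-0.5]
    - [0,0,-1.5]
    - [0,0,-2.5]
    - [0,0,-2.8]
    - [0,0,-2.8]
    - [0,0,-2.8]
    - [0,0,-2.8]
    - [0,0,-2.8]
    - [0,0,-2.8]
    - [0,0,-2.8]
  turn:
    - [0,0,0]
    - [0,0,0]
    - [0,0,0]
    - [0,0,0]
    - [0,0,0]
    - [0,0,0]
    - [0,0,0.1]
    - [0,0,0.11]
    - [0,0,0.11]
    - [0,0,0.11]
  fingers: [1,1,1,1,1,1,1,1,1,1]

```text
clock: 44.1
eef_pos: [0.5676, -0.2499, 0.3081]
ee_rot: [-3.136, -0.009, 0.698]
contact_force: [0.3, -0.2, -3.8]
finger_gap: 0.383
```

>>> apply_moves:
  xyz:
    - [0,0,0]
    - [0,0,0]
    - [0,0,0]
    - [0,0,0]
    - [0,0,0]
    - [0.3,-1.5,0]
    - [0.6,-2.8,0]
    - [0.6,-3,0]
    - [0.6,-3,0]
    - [0.6,-3,0]
  turn:
    - [0,0,0.11]
    - [0,0,0.11]
    - [0,0,0.1]
    - [0,0,0]
    - [0,0,0]
    - [0,0,0]
    - [0,0,0]
    - [0,0,0]
    - [0,0,0]
    - [0,0,0]
  fingers: [1,1,1,1,1,1,1,1,1,1]

```text
clock: 44.93
eef_pos: [0.5426, -0.115, 0.3078]
ee_rot: [-3.134, -0.007, 0.386]
contact_force: [0.4, 0.8, -4.1]
finger_gap: 0.383
```

>>> apply_moves:
  xyz:
    - [0.6,-3.1,0]
    - [0.6,-3.1,0]
    - [0.6,-3.1,0]
    - [0.6,-3.1,0]
    - [0.6,-3.1,0]
    - [0.6,-3.1,0]
    - [0.6,-3.1,0]
    - [0.6,-3.1,0]
    - [0.6,-3.1,0]
    - [0.6,-2.8,0]
  turn:
    - [0,0,0]
    - [0,0,0]
    - [0,0,0]
    - [0,0,0]
    - [0,0,0]
    - [0,0,0]
    - [0,0,0]
    - [0,0,0]
    - [0,0,0]
    - [0,0,0]
  fingers: [1,1,1,1,1,1,1,1,1,1]

```text
clock: 45.77
eef_pos: [0.4826, 0.1924, 0.3107]
ee_rot: [-3.134, -0.008, 0.387]
contact_force: [0.9, -0.3, -3.7]
finger_gap: 0.382
```

>>> apply_moves:
  xyz:
    - [0.6,-2.5,0]
    - [0,0,0]
    - [0,0,0]
    - [0,0,0]
    - [0,0,0]
    - [0,0,0]
    - [0,0,0]
    - [0,0,0]
    - [0,0,0]
    - [0,0,0]
  turn:
    - [0,0,0]
    - [0,0,0]
    - [0,0,0]
    - [0,0,0]
    - [0,0,0]
    - [0,0,0]
    - [0,0,0]
    - [0,0,0]
    - [0,0,0]
    - [0,0,0]
  fingers: [1,1,1,1,1,1,1,1,1,1]

```text
clock: 46.6
eef_pos: [0.4805, 0.2154, 0.3109]
ee_rot: [-3.135, -0.008, 0.383]
contact_force: [0.1, -1.0, -3.5]
finger_gap: 0.381
```

```bash
python3 - <<'E'
from h import *
s=r.state();print(tcp()[:3,3],s['ee_rot'],s['contact_force'],s['finger_gap'],s['q'].round(2))
c=cam('wrist','w13'); buttons(c); print(proj(c,(.524,.329,.16))); buttons(cam('top'))
T=tcp(); print('disc if centred',proj(c,T[:3,3]+T[:3,:3]@[0,0,-.0375]))
g=cv2.cvtColor(c['bgr'],cv2.COLOR_BGR2GRAY)
E
```

```text
[0.48046216 0.21536521 0.31090484] [-3.13483013 -0.00788127  0.38324444] [ 0.0541853  -1.00522505 -3.51503692] 0.38119735661971166 [0.2  0.17 1.46 0.01 1.51 1.39]
btn [417.1 152.6] [12.  35.3] [401 140] [432 164] [0.5422 0.1496 0.16  ]
btn [491.1 184.1] [ 65.3 195.6] [420  98] [562 263] [0.5417 0.0735 0.16  ]
btn [475.3 139. ] [  7.9 154.8] [447  95] [502 198] [0.5722 0.1074 0.16  ]
btn [220.5  92.8] [31.  34.8] [204  77] [237 109] [0.5251 0.3283 0.16  ]
btn [320.6 118.4] [ 53.  143.2] [293  72] [350 196] [0.5375 0.241  0.16  ]
(np.float64(219.2718175002525), np.float64(93.82181762285691))
btn [276.7 231.5] [5.9 8.3] [274 228] [281 234] [0.4587 0.1252 0.16  ]
disc if centred (np.float64(321.53557262259966), np.float64(312.64294546025667))
```

Port A's button measures (.5251,.3283), which is 200.3 mm from port B against 200 mm nominal. Moving over it.

>>> apply_moves:
  xyz:
    - [0.8,-0.8,0]
    - [1.4,-1.5,0]
    - [1.5,-1.6,0]
    - [1.6,-1.6,0]
    - [1.6,-1.6,0]
    - [1.4,-1.6,0]
    - [0,0,2.5]
    - [0,0,3]
    - [0,0,1.5]
    - [0,0,0]
  turn:
    - [0,0,0]
    - [0,0,0]
    - [0,0,0]
    - [0,0,0]
    - [0,0,0]
    - [0,0,0]
    - [0,0,0]
    - [0,0,0]
    - [0,0,0]
    - [0,0,0]
  fingers: [1,1,1,1,1,1,1,1,1,1]

```text
clock: 47.53
eef_pos: [0.5228, 0.3282, 0.237]
ee_rot: [-3.134, 0.001, 0.384]
contact_force: [0.1, -0.3, -3.9]
finger_gap: 0.381
```

```bash
python3 - <<'E'
from h import *
s=r.state(); print(tcp()[:3,3],s['ee_rot'],s['contact_force'],s['finger_gap'],s['q'].round(2))
go(.525,.3283,.22)
E
```

```text
[0.52278384 0.32820016 0.23703106] [-3.13440997e+00  1.02670386e-03  3.84434169e-01] [ 0.09936267 -0.27638177 -3.86327777] 0.3811250771544087 [0.38 0.38 1.36 0.01 1.41 1.56]
[0.21, 0.09, 1.7]
```

>>> apply_moves:
  xyz:
    - [0.1,0.05,0.4]
    - [0,0,0.7]
    - [0,0,0.5]
    - [0,0,0.4]
    - [0,0,0.3]
    - [0,0,0.3]
    - [0,0,0.3]
    - [0,0,0]
    - [0,0,0]
    - [0,0,0]
  turn:
    - [0,0,0]
    - [0,0,0]
    - [0,0,0]
    - [0,0,0]
    - [0,0,0]
    - [0,0,0]
    - [0,0,0]
    - [0,0,0]
    - [0,0,0]
    - [0,0,0]
  fingers: [1,1,1,1,1,1,1,1,1,1]

```text
clock: 48.37
eef_pos: [0.5264, 0.3283, 0.2134]
ee_rot: [-3.135, -0.008, 0.384]
contact_force: [-0.1, 1.0, -3.5]
finger_gap: 0.384
```

```bash
python3 - <<'E'
from h import *
s=r.state(); print(tcp()[:3,3],s['ee_rot'],s['contact_force'],s['wrist_torque'],s['finger_gap'])
go(.525,.3283,.172)
E
```

```text
[0.52643211 0.32830439 0.21336499] [-3.1347678 -0.0082679  0.38371  ] [-0.06085245  0.95704681 -3.51642864] [-0.0217939  -0.01027172 -0.01842029] 0.3841067890701736
[-0.17, -0.02, 4.14]
```

>>> apply_moves:
  xyz:
    - [-0.15,0,0.2]
    - [0,0,0.3]
    - [0,0,0.3]
    - [0,0,0.3]
    - [0,0,0]
    - [0,0,0]
    - [0,0,0]
    - [0,0,0]
    - [0,0,0]
    - [0,0,0]
  turn:
    - [0,0,0]
    - [0,0,0]
    - [0,0,0]
    - [0,0,0]
    - [0,0,0]
    - [0,0,0]
    - [0,0,0]
    - [0,0,0]
    - [0,0,0]
    - [0,0,0]
  fingers: [1,1,1,1,1,1,1,1,1,1]

```text
clock: 49.2
eef_pos: [0.525, 0.3278, 0.2022]
ee_rot: [-3.135, -0.008, 0.384]
contact_force: [1.3, -1.2, -4.9]
finger_gap: 0.381
```

Now 11 mm inside with little force. Continuing to the button, then pushing.

>>> apply_moves:
  xyz:
    - [0,0,0.4]
    - [0,0,0.6]
    - [0,0,0.6]
    - [0,0,0.6]
    - [0,0,0.5]
    - [0,0,0.3]
    - [0,0,0]
    - [0,0,0]
    - [0,0,0]
    - [0,0,0]
  turn:
    - [0,0,0]
    - [0,0,0]
    - [0,0,0]
    - [0,0,0]
    - [0,0,0]
    - [0,0,0]
    - [0,0,0]
    - [0,0,0]
    - [0,0,0]
    - [0,0,0]
  fingers: [1,1,1,1,1,1,1,1,1,1]

```text
clock: 50.03
eef_pos: [0.5253, 0.3281, 0.1724]
ee_rot: [-3.135, -0.008, 0.384]
contact_force: [-0.2, 0.2, -5.3]
finger_gap: 0.38
```

>>> apply_moves:
  xyz:
    - [0,0,0.2]
    - [0,0,0.2]
    - [0,0,0.2]
    - [0,0,0.2]
    - [0,0,0.2]
    - [0,0,0.2]
    - [0,0,0]
    - [0,0,0]
    - [0,0,0]
    - [0,0,0]
  turn:
    - [0,0,0]
    - [0,0,0]
    - [0,0,0]
    - [0,0,0]
    - [0,0,0]
    - [0,0,0]
    - [0,0,0]
    - [0,0,0]
    - [0,0,0]
    - [0,0,0]
  fingers: [1,1,1,1,1,1,1,1,1,1]

```text
clock: 50.87
eef_pos: [0.5259, 0.3286, 0.1621]
ee_rot: [-3.135, -0.011, 0.384]
contact_force: [-1.6, -0.2, 5.8]
finger_gap: 0.387
```

>>> apply_moves:
  xyz:
    - [0,0,0.2]
    - [0,0,0.2]
    - [0,0,0.1]
    - [0,0,0.1]
    - [0,0,0.1]
    - [0,0,0]
    - [0,0,0]
    - [0,0,0]
    - [0,0,0]
    - [0,0,0]
  turn:
    - [0,0,0]
    - [0,0,0]
    - [0,0,0]
    - [0,0,0]
    - [0,0,0]
    - [0,0,0]
    - [0,0,0]
    - [0,0,0]
    - [0,0,0]
    - [0,0,0]
  fingers: [1,1,1,1,1,1,1,1,1,1]

```text
clock: 51.7
eef_pos: [0.5263, 0.3289, 0.1581]
ee_rot: [-3.135, -0.014, 0.384]
contact_force: [-6.6, -2.7, 20.1]
finger_gap: 0.384
```

>>> apply_moves:
  xyz:
    - [-0.1,0,0.1]
    - [0,0,0.1]
    - [0,0,0.1]
    - [0,0,0]
    - [0,0,0]
    - [0,0,0]
    - [0,0,0]
    - [0,0,0]
    - [0,0,0]
    - [0,0,0]
  turn:
    - [0,0,0]
    - [0,0,0]
    - [0,0,0]
    - [0,0,0]
    - [0,0,0]
    - [0,0,0]
    - [0,0,0]
    - [0,0,0]
    - [0,0,0]
    - [0,0,0]
  fingers: [1,1,1,1,1,1,1,1,1,1]

```text
clock: 52.53
eef_pos: [0.5265, 0.3291, 0.158]
ee_rot: [-3.135, -0.018, 0.384]
contact_force: [-9.2, -3.7, 32.9]
finger_gap: 0.383
```

Bottomed: 33 N with no further travel. Releasing, rising, and setting up for the near arm with 20° of tilt.

>>> apply_moves:
  xyz:
    - [0.1,0,-0.3]
    - [0,0,0]
    - [0,0,0]
    - [0,0,0]
    - [0,0,0]
    - [0,0,-1.5]
    - [0,0,-3]
    - [0,0,-3]
    - [0,0,-3]
    - [0,0,-1]
  turn:
    - [0,0,0]
    - [0,0,0]
    - [0,0,0]
    - [0,0,0]
    - [0,0,0]
    - [0,0,0]
    - [0,0,0]
    - [0,0,0]
    - [0,0,0]
    - [0,0,0]
  fingers: [1,6,6,6,6,6,6,6,6,6]

```text
clock: 53.37
eef_pos: [0.5263, 0.3279, 0.2726]
ee_rot: [-3.135, -0.014, 0.384]
contact_force: [0.9, 0.0, 0.7]
finger_gap: 0.701
```

>>> apply_moves:
  xyz:
    - [-1.5,0,0]
    - [-3,0,0]
    - [-3,0,0]
    - [-2.5,0,0]
    - [0,0,0]
    - [0,0,0]
    - [0,0,0]
    - [0,0,0]
    - [0,0,0]
    - [0,0,0]
  turn:
    - [0,0,0]
    - [0,0,0]
    - [0,0,0]
    - [0,0.12,0]
    - [0,0.12,0]
    - [0,0.12,0]
    - [0,0,0]
    - [0,0,0]
    - [0,0,0]
    - [0,0,0]
  fingers: [3,0,0,0,0,0,0,0,0,0]

```text
clock: 54.2
eef_pos: [0.4344, 0.2905, 0.2686]
ee_rot: [-3.134, -0.368, 0.381]
contact_force: [0.2, -0.3, 0.5]
finger_gap: 0.0
```

```bash
python3 - <<'E'
from h import *
print(r.state()['q'].round(3)); rel(.5258,.3287,.384); plan(.5258,.3287,.384,-78,180,.364)
E
```

```text
[ 0.367 -0.034  1.837  0.015  0.97   1.55 ]
rho -99.1 tan -1.2 z 268.6 zaxis [ 0.331  0.14  -0.933] F [ 0.2 -0.3  0.5] gap 0.0
 turn [-0.006 -0.004 -0.003] then shift(target axes) [-1.18 -0.12  9.03] shift(present axes) [-1.22 -0.06  9.03]
```

>>> apply_moves:
  xyz:
    - [-0.2,0,1.5]
    - [-0.4,0,2.8]
    - [-0.4,-0.1,2.8]
    - [-0.2,0,1.9]
    - [-0.3,0,0.8]
    - [-0.3,0,0.7]
    - [-0.6,0,1]
    - [-0.6,0,1]
    - [-0.7,0,1.3]
    - [-0.7,0,1.3]
  turn:
    - [0,0,0]
    - [0,0,0]
    - [0,0,0]
    - [0,0,0]
    - [0,0,0]
    - [0,0,0]
    - [0,0,0]
    - [0,0,0]
    - [0,0,0]
    - [0,0,0]
  fingers: [0,0,0,0,0,0,0,0,0,0]

```text
clock: 55.03
eef_pos: [0.4457, 0.2975, 0.1119]
ee_rot: [-3.134, -0.371, 0.381]
contact_force: [1.1, 0.4, 2.0]
finger_gap: -0.001
```

>>> apply_moves:
  xyz:
    - [0.05,0,1]
    - [0.05,0,1]
    - [0.04,0,0.7]
    - [0.6,0,0.6]
    - [0.6,0,0.6]
    - [0.7,0,0.6]
    - [0.2,0,0.1]
    - [0,0,0]
    - [0,0,0]
    - [0,0,0]
  turn:
    - [0,0,0]
    - [0,0,0]
    - [0,0,0]
    - [0,0,0]
    - [0,0,0]
    - [0,0,0]
    - [0,0,0]
    - [0,0,0]
    - [0,0,0]
    - [0,0,0]
  fingers: [0,0,0,0,0,0,0,0,0,0]

```text
clock: 55.87
eef_pos: [0.478, 0.3109, 0.076]
ee_rot: [-3.134, -0.368, 0.381]
contact_force: [-1.2, -0.5, 0.2]
finger_gap: 0.002
```

```bash
python3 - <<'E'
from h import *
print(r.state()['q'].round(3)); rel(.5258,.3287,.384); plan(.5258,.3287,.384,-46,78,.364)
E
```

```text
[0.375 0.289 2.007 0.021 0.478 1.547]
rho -51.0 tan 1.4 z 76.0 zaxis [ 0.331  0.141 -0.933] F [-1.2 -0.5  0.2] gap 0.002
 turn [-0.006 -0.004 -0.003] then shift(target axes) [ 0.54  0.14 -0.01] shift(present axes) [ 0.54  0.14 -0.01]
```

>>> apply_moves:
  xyz:
    - [0.15,0,0.05]
    - [0.15,0,0.05]
    - [0.15,0,0.05]
    - [0.1,0,0]
    - [0.1,0,0]
    - [0,0,0]
    - [0,0,0]
    - [0,0,0]
    - [0,0,0]
    - [0,0,0]
  turn:
    - [0,0,0]
    - [0,0,0]
    - [0,0,0]
    - [0,0,0]
    - [0,0,0]
    - [0,0,0]
    - [0,0,0]
    - [0,0,0]
    - [0,0,0]
    - [0,0,0]
  fingers: [0,0,0,0,0,0,0,0,0,0]

```text
clock: 56.7
eef_pos: [0.4809, 0.3122, 0.075]
ee_rot: [-3.134, -0.361, 0.382]
contact_force: [-8.4, -4.2, 1.9]
finger_gap: 0.005
```

```bash
python3 - <<'E'
from h import *
rel(.5258,.3287,.384)
E
```

```text
rho -47.8 tan 1.6 z 75.0 zaxis [ 0.325  0.138 -0.936] F [-8.4 -4.2  1.9] gap 0.005
```

>>> apply_moves:
  xyz:
    - [0.1,0,0.05]
    - [0.1,0,0.05]
    - [0,0,0]
    - [0,0,0]
    - [0,0,0]
    - [0,0,0]
    - [0,0,0]
    - [0,0,0]
    - [0,0,0]
    - [0,0,0]
  turn:
    - [0,0,0]
    - [0,0,0]
    - [0,0,0]
    - [0,0,0]
    - [0,0,0]
    - [0,0,0]
    - [0,0,0]
    - [0,0,0]
    - [0,0,0]
    - [0,0,0]
  fingers: [0,0,0,0,0,0,0,0,0,0]

```text
clock: 57.53
eef_pos: [0.4814, 0.3125, 0.0746]
ee_rot: [-3.134, -0.358, 0.382]
contact_force: [-15.5, -7.0, 9.0]
finger_gap: 0.001
```

>>> apply_moves:
  xyz:
    - [-0.5,0,-0.2]
    - [-1,0,-0.35]
    - [-1.3,0,-0.5]
    - [-1.3,0,-0.5]
    - [0.7,0,-1.8]
    - [1,0,-2.8]
    - [1,0,-2.8]
    - [1,0,-2.8]
    - [1,0,-2.8]
    - [1,0,-2.8]
  turn:
    - [0,0,0]
    - [0,0,0]
    - [0,0,0]
    - [0,0,0]
    - [0,0,0]
    - [0,0,0]
    - [0,0,0]
    - [0,0,0]
    - [0,0,0]
    - [0,0,0]
  fingers: [0,0,0,0,0,0,0,0,0,0]

```text
clock: 58.37
eef_pos: [0.4426, 0.2953, 0.2464]
ee_rot: [-3.134, -0.37, 0.381]
contact_force: [1.0, 0.0, 0.2]
finger_gap: 0.003
```

>>> apply_moves:
  xyz:
    - [1,0,-2.5]
    - [0,0,0]
    - [0,0,0]
    - [0,0,0]
    - [0,0,0]
    - [0,0,0]
    - [0,0,0]
    - [0,0,0]
    - [0,0,0]
    - [0,0,0]
  turn:
    - [0,0,0]
    - [0,-0.1,0]
    - [0,-0.12,0]
    - [0,-0.12,0]
    - [0,-0.12,0]
    - [0,-0.12,0]
    - [0,-0.12,0]
    - [0,-0.11,0]
    - [0,0,0]
    - [0,0,0]
  fingers: [0,0,0,0,0,0,0,0,0,0]

```text
clock: 59.2
eef_pos: [0.444, 0.2955, 0.2684]
ee_rot: [-3.134, 0.443, 0.387]
contact_force: [-0.2, 0.5, 0.5]
finger_gap: 0.001
```

```bash
python3 - <<'E'
from h import *
print(r.state()['q'].round(3)); rel(.5258,.3287,.384); plan(.5258,.3287,.384,95,250,-.44)
E
```

```text
[0.376 0.499 1.172 0.003 1.914 1.562]
rho -88.3 tan -0.1 z 268.4 zaxis [-0.4   -0.155 -0.903] F [-0.2  0.5  0.5] gap 0.001
 turn [-0.006  0.003  0.002] then shift(target axes) [ 1.737e+01 -1.000e-02 -6.140e+00] shift(present axes) [ 1.734e+01 -1.000e-02 -6.200e+00]
```

>>> apply_moves:
  xyz:
    - [1.5,0,-0.6]
    - [3,0,-1]
    - [3,0,-1]
    - [3,0,-1]
    - [3,0,-1]
    - [3,0,-1]
    - [1.3,0,-0.6]
    - [0.3,0,1.5]
    - [0.4,0,3]
    - [0.4,0,2.6]
  turn:
    - [0,0,0]
    - [0,0,0]
    - [0,0,0]
    - [0,0,0]
    - [0,0,0]
    - [0,0,0]
    - [0,0,0]
    - [0,0,0]
    - [0,0,0]
    - [0,0,0]
  fingers: [0,0,0,0,0,0,0,0,0,0]

```text
clock: 60.03
eef_pos: [0.5982, 0.3589, 0.1838]
ee_rot: [-3.134, 0.433, 0.387]
contact_force: [-0.1, -0.7, -1.0]
finger_gap: 0.002
```

>>> apply_moves:
  xyz:
    - [0.4,0,0.9]
    - [0.4,0,0.8]
    - [0.6,0,0.9]
    - [0.7,0,1]
    - [0.8,0,1.2]
    - [0.8,0,1.2]
    - [0.1,0,1]
    - [0,0,1]
    - [0,0,0.7]
    - [-0.4,0,0.5]
  turn:
    - [0,0,0]
    - [0,0,0]
    - [0,0,0]
    - [0,0,0]
    - [0,0,0]
    - [0,0,0]
    - [0,0,0]
    - [0,0,0]
    - [0,0,0]
    - [0,0,0]
  fingers: [0,0,0,0,0,0,0,0,0,0]

```text
clock: 60.87
eef_pos: [0.5893, 0.3557, 0.0827]
ee_rot: [-3.134, 0.443, 0.387]
contact_force: [1.4, -0.1, -0.6]
finger_gap: -0.003
```

>>> apply_moves:
  xyz:
    - [-0.6,0,0.6]
    - [-0.6,0,0.6]
    - [-0.4,0,0.4]
    - [-0.2,0,0.1]
    - [-0.1,0,0]
    - [0,0,0]
    - [0,0,0]
    - [0,0,0]
    - [0,0,0]
    - [0,0,0]
  turn:
    - [0,0,0]
    - [0,0,0]
    - [0,0,0]
    - [0,0,0]
    - [0,0,0]
    - [0,0,0]
    - [0,0,0]
    - [0,0,0]
    - [0,0,0]
    - [0,0,0]
  fingers: [0,0,0,0,0,0,0,0,0,0]

```text
clock: 61.7
eef_pos: [0.5683, 0.3473, 0.0766]
ee_rot: [-3.134, 0.438, 0.387]
contact_force: [3.6, 2.9, -3.3]
finger_gap: 0.002
```

```bash
python3 - <<'E'
from h import *
rel(.5258,.3287,.384); plan(.5258,.3287,.384,46,77,-.44)
E
```

```text
rho 46.4 tan 1.3 z 76.6 zaxis [-0.396 -0.153 -0.906] F [ 3.6  2.9 -3.3] gap 0.002
 turn [-0.006 -0.002  0.003] then shift(target axes) [-0.05  0.13 -0.01] shift(present axes) [-0.05  0.13 -0.02]
```

>>> apply_moves:
  xyz:
    - [-0.1,0,0.05]
    - [-0.1,0,0.05]
    - [-0.1,0,0.05]
    - [0,0,0]
    - [0,0,0]
    - [0,0,0]
    - [0,0,0]
    - [0,0,0]
    - [0,0,0]
    - [0,0,0]
  turn:
    - [0,0,0]
    - [0,0,0]
    - [0,0,0]
    - [0,0,0]
    - [0,0,0]
    - [0,0,0]
    - [0,0,0]
    - [0,0,0]
    - [0,0,0]
    - [0,0,0]
  fingers: [0,0,0,0,0,0,0,0,0,0]

```text
clock: 62.53
eef_pos: [0.5676, 0.347, 0.0763]
ee_rot: [-3.134, 0.432, 0.387]
contact_force: [11.4, 4.6, -5.9]
finger_gap: 0.001
```

>>> apply_moves:
  xyz:
    - [0.5,0,-0.2]
    - [0.9,0,-0.4]
    - [1.2,0,-0.6]
    - [1.2,0,-0.6]
    - [-0.8,0,-1.8]
    - [-1.3,0,-2.7]
    - [-1.3,0,-2.7]
    - [-1.3,0,-2.7]
    - [-1.3,0,-2.7]
    - [-1.3,0,-2.7]
  turn:
    - [0,0,0]
    - [0,0,0]
    - [0,0,0]
    - [0,0,0]
    - [0,0,0]
    - [0,0,0]
    - [0,0,0]
    - [0,0,0]
    - [0,0,0]
    - [0,0,0]
  fingers: [0,0,0,0,0,0,0,0,0,0]

```text
clock: 63.37
eef_pos: [0.6022, 0.3598, 0.2483]
ee_rot: [-3.134, 0.443, 0.387]
contact_force: [0.7, 0.7, 0.4]
finger_gap: -0.004
```

>>> apply_moves:
  xyz:
    - [-1.3,0,-2.7]
    - [-1,0,-2]
    - [0,0,0]
    - [0,0,0]
    - [0,0,0]
    - [0,0,0]
    - [-2,0,0]
    - [-3,0,0]
    - [-3,0,0]
    - [-3,0,0]
  turn:
    - [0,0,0]
    - [0,0,0]
    - [0,0.11,0]
    - [0,0.11,0]
    - [0,0.11,0]
    - [0,0.11,0]
    - [0,0,0]
    - [0,0,0]
    - [0,0,0]
    - [0,0,0]
  fingers: [0,0,0,0,0,0,0,0,0,0]

```text
clock: 64.2
eef_pos: [0.4984, 0.3174, 0.2993]
ee_rot: [-3.135, 0.003, 0.384]
contact_force: [-0.6, 0.5, -0.3]
finger_gap: -0.001
```

>>> apply_moves:
  xyz:
    - [-3,0,0]
    - [-3,0,0]
    - [-3,0,0]
    - [-2,0,0]
    - [0,0,0]
    - [0,0,0]
    - [0,0,0]
    - [0,0,0]
    - [0,0,0]
    - [0,0,0]
  turn:
    - [0,0,0]
    - [0,0,0]
    - [0,0,0]
    - [0,0,0]
    - [0,0,0]
    - [0,0,0]
    - [0,0,0]
    - [0,0,0]
    - [0,0,0]
    - [0,0,0]
  fingers: [0,0,0,0,0,0,0,0,0,0]

```text
clock: 65.03
eef_pos: [0.3987, 0.277, 0.299]
ee_rot: [-3.135, 0.003, 0.384]
contact_force: [-0.4, 0.6, -0.9]
finger_gap: -0.003
```

```bash
python3 - <<'E'
from h import *
print(tcp()[:3,3]); w=cam('wrist')['bgr'];s=cam('scene')['bgr'];t=cam('top')['bgr']
a=np.vstack([cv2.resize(w,(480,300)),cv2.resize(t[150:290,190:430],(480,280))])
b=cv2.resize(s[130:260,230:430],(320,208),interpolation=cv2.INTER_CUBIC); c=cv2.resize(s[145:225,320:410],(320,284),interpolation=cv2.INTER_CUBIC)
cv2.imwrite('pics/f1.png',np.hstack([a,cv2.copyMakeBorder(np.vstack([b,c]),0,580-492,0,0,0)]))
E
```

```text
[0.3986653  0.27704548 0.2989804 ]
```

View pics/f1.png

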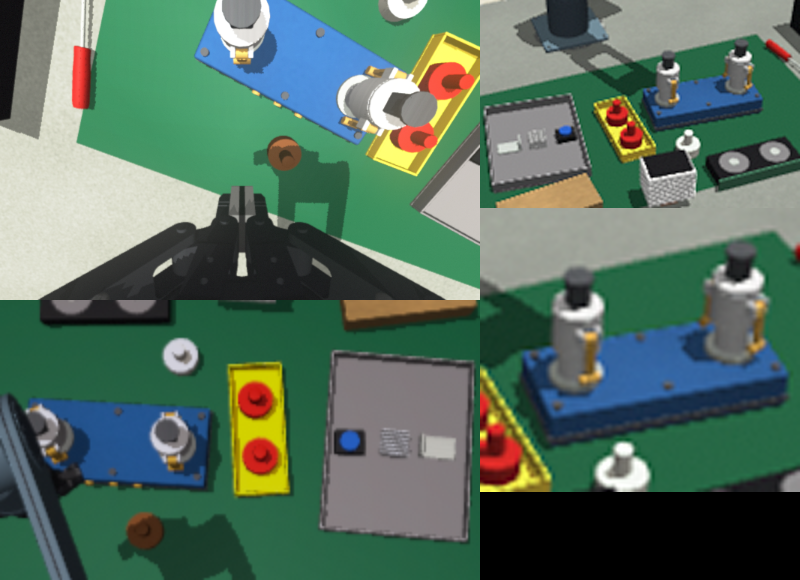

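Final views: both caps sit square on their ports and all four brass arms hang against the adaptors. Both red covers are in the yellow tray, the three other parts are still in the grey tray, and the bystanders have not moved. Handing in.

```bash
python3 -c "
from rig import r
print(r.sign_off())"
```

```text
the job is handed in; nothing more can be done
None
```

I moved both red covers into the yellow tray, pushed a camlock cap fully home on each port, and swung all four cam arms down to their stops. I handed the job in at about 65 s on the robot clock, with the arm clear of everything.

**Last checks**
- **Caps home:** each push ended at about 33 N with almost no further travel. The tool heights were 155.4 and 158.0 mm, against 155.5 and 158.4 mm expected.
- **Arms down:** each arm stopped moving under a push of about 12–17 N. The final pictures show all four hanging against the adaptors.
- **Everything else:** the pump block, heatsink and bracket are still in the grey tray. The brown and white look-alikes and the other bystanders in view look undisturbed.

**What went wrong or disagreed**
- **First try at an arm:** my first try at the near arm on the port closer to the yellow tray used too much tilt and ran into the joint range limits. The tool drifted about 19 mm sideways and met almost no force, so I backed off and repeated it at 20° tilt.
- **Cap grip:** both caps ended up held by the disc on top rather than the square stem (33 mm gap instead of 24 mm). I set the first one down and re-gripped 5 mm lower, with the same result. The hold was firm and the caps stayed straight.

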